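# Fill a jar with marbles at the filling station

### The job

Push the red lever fully down so that the orange spout stands in the jar's mouth, then, with the spout down, draw the yellow-knobbed slide gate out to its end stop so that all five marbles drop into the jar. When they are in, lift the lever fully up again; leave the gate drawn out, the jar standing where it is and everything else on the table undisturbed.

Things in the scene. Friction and masses are not known exactly. Their poses are not given: they have to be found in the camera images.
- station: the marble filling station, fixed to the table: grey base plate 210 x 190 x 12 mm, two aluminium rear posts (at x 85, y +-60 mm, 227 mm high), a blue hopper over the middle. Origin on the table straight below the hopper outlet; x points from the lever side to the rear posts (away from the robot at yaw 0), y to its left, z up; it stands level
- tray_lip (a point): middle of the front edge of the clear loading tray, 82 mm wide (y) with 24 mm side rails, that rises from station (x -22, z 215) to this lip at (x -108, z 290) mm. It hangs right over the lever: the lever is reached with the tool tilted about 40 degrees, coming from the front (-x) below the tray
- hopper_back (a point): middle of the blue hopper's rear top edge, station (28, 0, 283) mm. The hopper's throat is 50 mm square outside from 181 to 215 mm height; above that it widens to 82 mm (y) up to 283 mm
- lever (a joint): the pivot lever that raises and lowers the orange spout. 0 = fully up (spout 13 mm above the jar's mouth), 0.84 rad = fully down (spout 12 mm inside the mouth). It stays where it is left; moving its knob takes about 2 N
- lever_hinge (a point): the lever's hinge, station (-48, 0, 140) mm; its level axis runs along station y. The knob's centre circles it at 62 mm radius: the arm points to station -x, 0.42 rad above level at joint value 0 and 0.42 rad below level at 0.84
- spout_rim (a point): centre of the lower rim of the orange spout, an upright tube of 68 mm outer diameter that the lever moves straight up and down by 25 mm
- lever_knob (a point): centre of the red knob at the lever's end: a cylinder of 16 mm diameter, 20 mm long along station y, with flat ends free on both sides to pinch; the steel arm behind it is 8 mm wide and 10 mm high
- gate (a joint): the steel slide gate under the hopper throat: 0 = shut, 0.055 m = drawn out fully against its end stop; it moves along station -y, stays where it is left, and drags with about 2 N
- gate_knob (a point): a point on the gate's upright yellow round pull post (14 mm diameter, 48 mm tall, from 180 to 228 mm height), 13 mm below its top; the post stands at station (0, -100 mm) when the gate is shut, clear of the hopper, and can be pinched from above
- jar: open glass jar on the station's base plate under the spout, 90 mm outer diameter, 84 mm inner, 90 mm tall, loose, 0.2-0.4 kg; origin at the centre of its underside
- marble0_center (a point): centre of a glass marble, 20 mm diameter; at the start it lies on the gate in the hopper throat
- marble1_center (a point): centre of a glass marble, 20 mm diameter; at the start it lies on the gate in the hopper throat
- marble2_center (a point): centre of a glass marble, 20 mm diameter; at the start it lies on the gate in the hopper throat
- marble3_center (a point): centre of a glass marble, 20 mm diameter; at the start it lies on the gate in the hopper throat
- marble4_center (a point): centre of a glass marble, 20 mm diameter; at the start it lies on the gate in the hopper throat
- painted_bottle: bystander: cream painted bottle, standing, 72 mm diameter, 262 mm tall; leave alone
- paint_a: bystander: white paint bottle with orange label, 32 mm diameter, 85 mm tall; leave alone
- paint_b: bystander: white paint bottle with green label, 32 mm diameter, 85 mm tall; leave alone
- paint_c: bystander: squat white paint pot with red label, 44 mm diameter, 50 mm tall; leave alone
- tape: bystander: cardboard tape ring lying flat, 84 mm outer diameter, 22 mm high; leave alone
- jar_lid: bystander: white jar lid lying flat, 92 mm diameter, 14 mm high; leave alone
- brush: bystander: blue paint brush lying on the table, 190 mm long; leave alone
Not all that is in view belongs to the job. Leave any purple look-alike of the jar alone.

How it is judged:
By the outcome, as a careful person would: the job done as asked, in the order asked, and still so for the second after the job is handed in, with the robot touching nothing.
It also fails if it takes over 67 s, if anything falls off the work surface, if the arm or the gripper's body presses on something with over 40 N, if the wrist force passes 120 N, or if a joint passes its speed limit or range.

### The arm

A 6-joint arm with a two-finger parallel gripper is mounted at the origin on the work surface. World frame = base frame: x ahead of the robot, y to its left, z up, the work surface at z = 0. Lengths are in m, angles in rad, forces in N, time in s.
With the tool pointing down it reaches from about 0.225 to 0.875 m from the base axis. Payload 3.4 kg.
Tool frame: the origin (TCP) lies between the finger pads; the fingertips stand 8 mm ahead of it and the grasp point (between the pads) lies 11 mm behind it; z points along the fingers, y is the line along which they close (so a half turn about z gives the same grasp; the last joint's range is limited). The gripper opens to 85 mm and grips with 20 to 120 N. Pads are 22 mm wide; open, the fingers measure 114 mm over their backs; the gripper's body (76 mm by 85 mm) begins 54 mm behind the grasp point. The pads swing forward as they close: fully open they stand 13 mm farther back than shut.
Start: joints at [-1.443, 0.276, 1.505, -0, 1.361, -0.121], TCP at [0.142, -0.557, 0.239] pointing down, gripper open.
Joint ranges: [-2.89, 2.89], [-0.75, 2.08], [0.22, 2.7], [-1.18, 4.32], [0.11, 2.71], [-2.7, 2.7]. Speed limits (rad/s): [2.57, 2.57, 3.14, 3.14, 3.14, 3.14].

### API

Orientations are given as a unit quaternion [w, x, y, z].
In Python, from rig import manip, optics, finder gives the robot as it stands.
- The arm moves only by the tool servo_tool, never from a script. Its argument "increments" is a list of rows, each a list of 7 numbers: the shift along the tool's x, y, z in cm, then the turn, a rotation vector about the tool's x, y, z in degrees, then the closure, from -1 (fully open) to 1 (shut). In form: [[x, y, z, rx, ry, rz, gripper], ...]. A call has exactly 5 rows; each row shifts and turns the commanded pose from where the row before left it, along the tool's axes as they then stand; what a row does not reach is not made up. A row lasts 1/10 s, in which the tool goes at most 50 mm and 8.59 degrees, less where a joint would pass 70% of its speed; a pose out of reach is approached as far as the arm can. A call is refused whole if a number of a shift passes 5 or a number of a turn 8.59, either way. A call with a gripper value outside its range is refused whole. The fingers move at their own pace and stop on an object; "squeeze" is the grip in N (left out, the last holds). Time passes only in rows, so rows that do not move let the fingers close, or fill a call up. It gives the time, the measured TCP pose, the force, the opening and the grip force at its end, in the units of the state.
- manip.get_state(): the state, without advancing time (a new reading comes with each control period).
- optics.get_image(name): name is "scene" or "side" or "wrist"; returns the picture (400x640x3 uint8, red, green, blue); there is no depth.
- optics.get_calibration(name): a dict with "fov_y" (degrees; the focal length in pixels is half the picture's height over the tangent of half this angle, whatever the lens; pixels are square), "cx", "cy" (the principal point, pixels), "world_to_cam" (4x4, takes a point from world to camera coordinates). Camera axes: x right, y down, z forward; pixel columns grow to the right and rows downward; lengths in m; the calibration is good to about 2 mm. A picture is of the moment at which its call begins: read the wrist's pose just before it. get_calibration takes no time and is no camera call; for the wrist camera it gives the pose at the moment of the call.
- manip.sign_off(): hands the job in; it is judged then, once.
Trained networks look in the newest picture that a camera, given by its name, has taken for a name from the list of things; names that differ only in an ending like _2 or _b are one class to them, and where a whole thing is asked for, a point or a joint stands for the part that bears it (a point fixed in the world has none). Each returns a list of dicts, best first, with "p" (0 to 1); they miss things now and then, are a little off and sometimes report something else, mostly with a low value. They report only what shows in the picture. A call takes as long as a camera call. They do not tell look-alikes from the thing itself.
- finder.silhouettes(label, camera): "region" (400x640 bool, what is visible of it) and "box" ([centre column, centre row, width, height] in pixels, round what is visible of it).
- finder.tip_of(label, camera): "at" ([column, row] in pixels: a listed point, or the origin of a listed thing).
The state is a dict: "clock": time; "qpos": joint angles; "qd": joint speeds; "effort": joint torques, N m; "position": TCP position; "ee_rot": TCP orientation; "contact_force": force on the tool from outside, world axes, zero at the start; "moment": the same for the moment, N m; "width": finger opening in m; "gripper_force": force on a finger pad.
Only numpy, scipy, OpenCV 4.12 (cv2) and the standard library are available. Lean on these libraries where they do the work, as an engineer would, in place of code of your own. Each camera call takes 0.05 s, during which the arm holds its last target. There are 200 camera calls.

## Working session

There is one attempt and no reset: what is moved stays moved. The work goes in short steps, Python scripts to look and compute and a tool call to move; the robot and the scene stay as the last step left them, time stands still between calls to the robot, and variables do not carry over. Pictures are saved under pics/ and viewed, at most 12 in all, crops included, and the job is handed in when it is done.

Besides the shell and the picture viewer there is one more tool, called after ">>>" by a JSON object that holds its "op" and its "data", one argument or row to a line. servo_tool: Moves the arm, as the interface text tells. Its arguments: {"type":"object","properties":{"increments":{"type":"array","items":{"type":"array","items":{"type":"number"}}},"squeeze":{"type":"number"}},"required":["increments"]}

```bash
ls; mkdir -p pics; python3 - <<'E'
from rig import manip, optics, finder
import cv2,numpy as np
np.set_printoptions(precision=4,suppress=True)
ims=[]
for c in ["scene","side"]:
    im=optics.get_image(c); cv2.imwrite(f"pics/{c}0.png",im[:,:,::-1])
    k=optics.get_calibration(c); print(c,k["fov_y"],k["cx"],k["cy"],np.array(k["world_to_cam"]))
    for n in ["lever_knob","gate_knob","lever_hinge","tray_lip","hopper_back","spout_rim","jar","station"]:
        print(n,[(np.round(d["at"],1).tolist(),round(d["p"],2)) for d in finder.tip_of(n,c)[:3]])
print(manip.get_state())
E
```

```text
pics
scene 57.5730992601125 314.1258282384762 199.88759183548473 [[ 0.8408  0.5411 -0.0159 -0.5724]
 [ 0.4428 -0.7044 -0.5548 -0.1257]
 [-0.3114  0.4595 -0.8318  1.2468]
 [ 0.      0.      0.      1.    ]]
lever_knob []
gate_knob [([274.5, 231.4], 0.72), ([221.4, 263.4], 0.42)]
lever_hinge [([294.2, 207.3], 0.95)]
tray_lip [([273.3, 163.9], 0.83), ([308.8, 244.2], 0.62)]
hopper_back [([314.4, 190.5], 0.76)]
spout_rim [([305.0, 228.0], 0.46)]
jar [([317.0, 344.5], 0.88), ([305.2, 244.4], 0.66), ([361.2, 201.6], 0.19)]
station [([305.8, 242.9], 0.97)]
side 44.578721349442176 319.0699716704153 197.29569348794547 [[-0.9533 -0.3016  0.0178  0.6193]
 [-0.2029  0.5953 -0.7775  0.2164]
 [ 0.2239 -0.7447 -0.6287  1.1932]
 [ 0.      0.      0.      1.    ]]
lever_knob [([359.1, 206.0], 0.59), ([400.4, 210.1], 0.32)]
gate_knob [([343.9, 156.0], 0.51)]
lever_hinge [([341.6, 204.7], 0.81), ([310.4, 293.4], 0.37)]
tray_lip [([363.2, 157.5], 0.61)]
hopper_back [([314.4, 145.6], 0.56)]
spout_rim [([317.9, 204.6], 0.8)]
jar [([320.8, 232.5], 0.81), ([286.7, 179.9], 0.72), ([340.7, 154.5], 0.64)]
station [([319.5, 237.4], 0.86), ([315.7, 236.5], 0.3)]
{'clock': 0.9, 'qpos': array([-1.443 ,  0.2759,  1.5049,  0.    ,  1.3607, -0.121 ]), 'qd': array([-0.0018, -0.0007,  0.0003, -0.0001, -0.0038,  0.0011]), 'effort': array([ -0.0004, -41.6641, -24.6105,   0.0002,  -0.    ,   0.    ]), 'position': array([ 0.1416, -0.5573,  0.2393]), 'ee_rot': array([0.0001, 0.9923, 0.1241, 0.    ]), 'contact_force': array([-0.4021,  0.2768,  0.1745]), 'moment': array([ 0.0027, -0.0172,  0.042 ]), 'gripper_force': 0.0, 'width': 0.08526464676883934}
```

View pics/scene0.png

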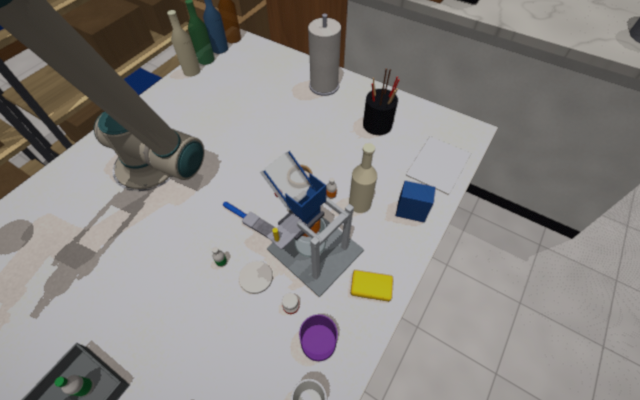

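View pics/side0.png

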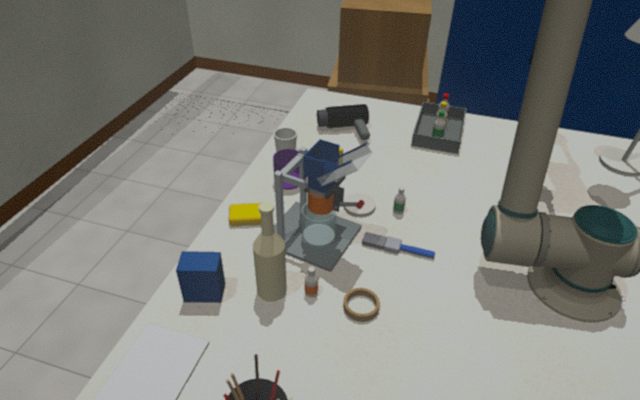

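The scene picture shows the station with its clear jar at about (310,245), and the yellow gate knob at (276,233). The purple look-alike is at (318,338) and another grey cup at (310,390). In the side picture the red knob is at (360,205), the jar at (319,232) and the purple cup at (287,168). The jar on the base plate under the orange spout is the one meant. Next I fit the station pose.

```bash
cat > h.py <<'E'
from rig import manip, optics, finder
import numpy as np, cv2
from scipy.optimize import least_squares
from scipy.spatial.transform import Rotation as R
np.set_printoptions(precision=4,suppress=True)
ST=dict(gate_knob=[0,-.1,.215],lever_hinge=[-.048,0,.14],tray_lip=[-.108,0,.29],hopper_back=[.028,0,.283],spout_rim=[0,0,.115],station=[0,0,0],lever_knob=[-.1046,0,.1653])
def proj(c,P):
    k=optics.get_calibration(c) if isinstance(c,str) else c
    W=np.array(k["world_to_cam"]); p=np.atleast_2d(P)@W[:3,:3].T+W[:3,3]
    f=200/np.tan(np.radians(k["fov_y"]/2))
    return p[:,:2]/p[:,2:]*f+[k["cx"],k["cy"]]
def s2w(q,P): 
    c,s=np.cos(q[2]),np.sin(q[2]); P=np.atleast_2d(P)
    return np.c_[q[0]+c*P[:,0]-s*P[:,1],q[1]+s*P[:,0]+c*P[:,1],P[:,2]]
E
python3 - <<'E'
from h import *
obs=dict(scene=dict(gate_knob=[274.5,231.4],lever_hinge=[294.2,207.3],tray_lip=[273.3,163.9],hopper_back=[314.4,190.5],spout_rim=[305,228],station=[305.8,242.9]),
 side=dict(lever_knob=[359.1,206],gate_knob=[343.9,156],lever_hinge=[341.6,204.7],tray_lip=[363.2,157.5],hopper_back=[314.4,145.6],spout_rim=[317.9,204.6],station=[319.5,237.4]))
K={c:optics.get_calibration(c) for c in obs}
def res(q): return np.concatenate([(proj(K[c],s2w(q,[ST[n] for n in o]))-list(o.values())).ravel() for c,o in obs.items()])
best=min((least_squares(res,[.5,-.3,y],loss="soft_l1",f_scale=2) for y in np.arange(-3,3,.7)),key=lambda r:r.cost)
print(best.x,best.cost)
r=res(best.x).reshape(-1,2);i=0
for c,o in obs.items():
    for n in o: print(c,n,r[i]);i+=1
im=[]
for c in obs:
    a=optics.get_image(c)[:,:,::-1].copy()
    x0,y0=(200,130) if c=="scene" else (240,100)
    b=cv2.resize(a[y0:y0+170,x0:x0+200],None,fx=3.9,fy=3.5*3.9/3.5) if 0 else cv2.resize(a[y0:y0+145,x0+0:x0+195],None,fx=4,fy=4,interpolation=2)
    cv2.imwrite(f"pics/crop_{c}.png",b)
E
```

```text
[ 0.635   0.0363 -0.2303] 43.9867331974438
scene gate_knob [-0.7073 -1.9105]
scene lever_hinge [-0.5129  1.5292]
scene tray_lip [-0.4503 -3.796 ]
scene hopper_back [-1.9862  4.6956]
scene spout_rim [ 1.3809 -3.3175]
scene station [1.901  1.3488]
side lever_knob [ 0.1512 -2.1823]
side gate_knob [-2.0277 -2.4741]
side lever_hinge [-3.5448 -0.7638]
side tray_lip [1.3215 3.6739]
side hopper_back [-2.1681  0.3235]
side spout_rim [3.1708 0.5065]
side station [0.6954 0.6182]
```

View pics/crop_scene.png

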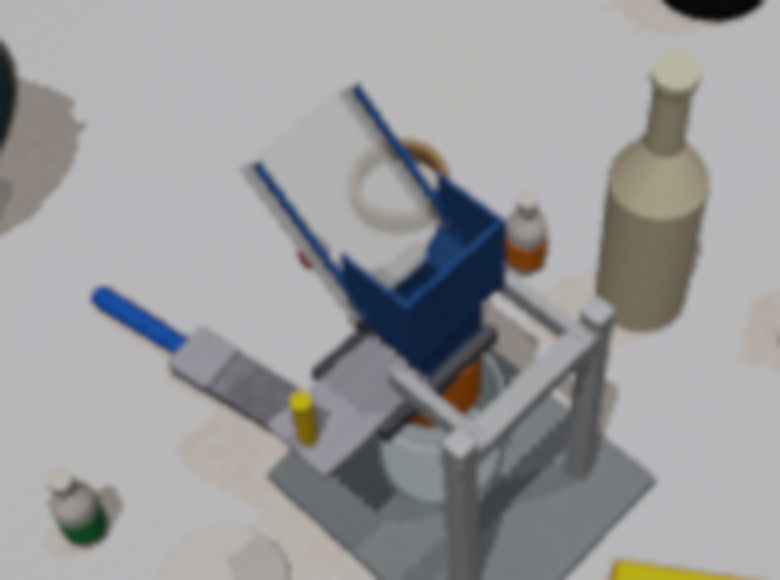

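View pics/crop_side.png

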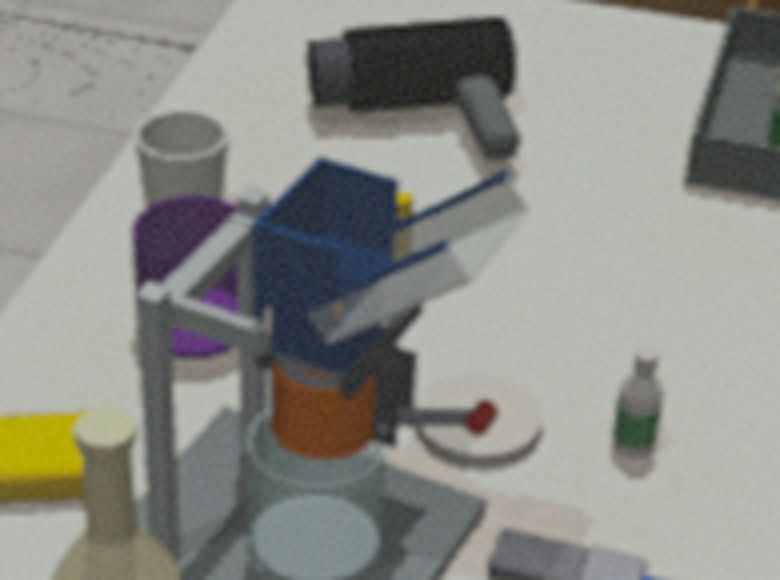

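The crops confirm the targets. In the scene crop the gate post top is at full-image (275,229.5), the post tops at (349,206) and (315.5,240), and the hopper's rear corners at (326,186.5) and (301,206). In the side crop the red knob is at (360.5,204.3), with the clear jar below the orange spout. I refit with these sharper points.

```bash
cat >> h.py <<'E'
E
python3 - <<'E'
from h import *
o=dict(
scene=[([.085,.06,.227],[597,303]),([.085,-.06,.227],[460,438]),([0,-.1,.228],[300,398]),([.028,.041,.283],[503,226]),([.028,-.041,.283],[405,303])],
side=[([.085,.06,.227],[153,290]),([.085,-.06,.227],[253,195]),([.028,.041,.283],[257,215]),([.028,-.041,.283],[320,160]),([0,-.1,.228],[403,194]),([-.1046,0,.1653],[482,417])])
off=dict(scene=[200,130],side=[240,100])
K={c:optics.get_calibration(c) for c in o}
def res(q): return np.concatenate([(proj(K[c],s2w(q,[a for a,b in v]))-(np.array([b for a,b in v])/4+off[c])).ravel() for c,v in o.items()])
b=least_squares(res,[.635,.036,-.23],loss="soft_l1"); print(b.x,b.cost); print(res(b.x).reshape(-1,2))
q=b.x
c=K['side'];print('knob joint test')
for j in [0,.1,.2,.4]:
    a=.42-j; print(j,proj(c,s2w(q,[-.048-.062*np.cos(a),0,.14+.062*np.sin(a)])))
for c in K:
  for n in ["painted_bottle","paint_a","paint_b","paint_c","tape","jar_lid","brush","jar"]:
    print(c,n,[(np.round(d["at"],0).tolist(),round(d["p"],2)) for d in finder.tip_of(n,c)[:2]])
  print(c,'jar pred',proj(c,s2w(q,[0,0,.012])))
E
```

```text
[ 0.6354  0.0369 -0.1737] 8.058316557706092
[[-0.9786  0.0359]
 [-0.8506 -0.5041]
 [ 0.158  -1.3859]
 [-0.3961 -2.7521]
 [-0.6389  0.2746]
 [-0.0683 -0.4417]
 [-0.4468 -1.0922]
 [-1.1266  1.2181]
 [-0.2845 -1.847 ]
 [-0.8676  0.2036]
 [-0.4303 -1.6739]]
knob joint test
0 [[360.0735 202.5836]]
0.1 [[360.7592 204.7263]]
0.2 [[361.2116 206.845 ]]
0.4 [[361.4068 210.9206]]
scene painted_bottle [([359.0, 199.0], 0.82)]
scene paint_a [([291.0, 304.0], 0.71), ([331.0, 194.0], 0.57)]
scene paint_b [([291.0, 304.0], 0.71), ([331.0, 194.0], 0.57)]
scene paint_c [([291.0, 304.0], 0.71), ([331.0, 194.0], 0.57)]
scene tape [([301.0, 177.0], 0.41)]
scene jar_lid [([256.0, 278.0], 0.74), ([360.0, 200.0], 0.57)]
scene brush [([246.0, 220.0], 0.91), ([277.0, 232.0], 0.48)]
scene jar [([307.0, 245.0], 0.87), ([316.0, 345.0], 0.65)]
scene jar pred [[307.8252 242.2791]]
side painted_bottle [([269.0, 291.0], 0.67)]
side paint_a [([399.0, 211.0], 0.63)]
side paint_b [([399.0, 211.0], 0.63)]
side paint_c [([399.0, 211.0], 0.63)]
side tape [([363.0, 306.0], 0.86)]
side jar_lid [([361.0, 206.0], 0.81), ([322.0, 238.0], 0.34)]
side brush [([400.0, 248.0], 0.83), ([364.0, 308.0], 0.18)]
side jar [([290.0, 183.0], 0.95), ([317.0, 233.0], 0.76)]
side jar pred [[320.0494 234.875 ]]
```

```bash
cat >> h.py <<'E'
Q=np.array([.6354,.0369,-.1737])
def pose(q,ps,tilt,back):
    """TCP pose with the grasp point at station point ps, tool tilted (deg), 'back' m behind it."""
    c,s=np.cos(q[2]),np.sin(q[2])
    D=np.array([[c,s,0],[s,-c,0],[0,0,-1.]])
    M=D@R.from_euler('y',tilt,degrees=True).as_matrix()
    return s2w(q,ps)[0]+(.011-back)*M[:,2],M
def state():
    s=manip.get_state(); w,x,y,z=s["ee_rot"]
    return s,np.array(s["position"]),R.from_quat([x,y,z,w]).as_matrix()
def plan(targets,p=None,M=None):
    """targets: (pos,rot,nrows,grip). Prints rows in tool axes, cm and deg."""
    if p is None: _,p,M=state()
    k=0
    for P,T,n,g in targets:
        p0,M0=p.copy(),M.copy(); rv=R.from_matrix(M0.T@T).as_rotvec()
        for i in range(1,n+1):
            Pi=p0+(P-p0)*i/n; Ti=M0@R.from_rotvec(rv*i/n).as_matrix()
            d=np.round(M.T@(Pi-p)*100,1 if n>3 else 2); r=np.round(R.from_matrix(M.T@Ti).as_rotvec(degrees=True),1)
            print([float(v) for v in np.r_[d,r]+0.]+[g],end=", "); k+=1
            if k%5==0: print()
            p=p+M@d/100; M=M@R.from_rotvec(r,degrees=True).as_matrix()
    print("end",p,M[:,2]); return p,M
KN=lambda j:[-.048-.062*np.cos(.42-j),0,.14+.062*np.sin(.42-j)]
E
python3 - <<'E'
from h import *
P,M=pose(Q,KN(0),40,.10)
plan([(np.array([.38,-.1,.30]),M,15,-.2),(P,M,5,-.2)]); print(P)
E
```

```text
[2.3, -2.6, -0.4, -0.6, 2.6, 1.5, -0.2], [2.2, -2.6, -0.3, -0.5, 2.7, 1.6, -0.2], [2.2, -2.7, -0.3, -0.6, 2.6, 1.5, -0.2], [2.1, -2.7, -0.2, -0.6, 2.6, 1.6, -0.2], [2.1, -2.8, -0.1, -0.5, 2.6, 1.5, -0.2], 
[2.0, -2.8, 0.0, -0.6, 2.7, 1.6, -0.2], [1.9, -2.9, 0.0, -0.5, 2.6, 1.5, -0.2], [1.8, -3.0, 0.1, -0.6, 2.6, 1.6, -0.2], [1.7, -3.0, 0.1, -0.6, 2.6, 1.5, -0.2], [1.7, -3.0, 0.2, -0.5, 2.7, 1.6, -0.2], 
[1.5, -3.1, 0.2, -0.6, 2.6, 1.5, -0.2], [1.5, -3.1, 0.2, -0.6, 2.6, 1.6, -0.2], [1.3, -3.2, 0.3, -0.5, 2.6, 1.5, -0.2], [1.3, -3.2, 0.3, -0.6, 2.7, 1.6, -0.2], [1.1, -3.2, 0.4, -0.6, 2.6, 1.5, -0.2], 
[0.2, -3.6, 1.9, 0.0, 0.0, 0.0, -0.2], [0.1, -3.6, 1.8, 0.0, 0.0, 0.0, -0.2], [0.2, -3.6, 1.9, 0.0, 0.0, 0.0, -0.2], [0.2, -3.6, 1.8, 0.0, 0.0, 0.0, -0.2], [0.1, -3.5, 1.9, 0.0, 0.0, 0.0, -0.2], 
end [0.4757 0.0645 0.2332] [ 0.6331 -0.112  -0.7659]
[0.476  0.0649 0.2335]
```

>>> {"op": "servo_tool", "data": {
  "increments": [
    [2.3,-2.6,-0.4,-0.6,2.6,1.5,-0.2],
    [2.2,-2.6,-0.3,-0.5,2.7,1.6,-0.2],
    [2.2,-2.7,-0.3,-0.6,2.6,1.5,-0.2],
    [2.1,-2.7,-0.2,-0.6,2.6,1.6,-0.2],
    [2.1,-2.8,-0.1,-0.5,2.6,1.5,-0.2]
  ],
  "squeeze": 30
}}

```text
clock: 2.3
position: [0.2217, -0.4036, 0.2602]
ee_rot: [0.01, 0.992, 0.056, 0.117]
contact_force: [1.0, 1.1, 0.3]
width: 0.0513
gripper_force: 0.0
```

>>> {"op": "servo_tool", "data": {
  "increments": [
    [2.0,-2.8,0,-0.6,2.7,1.6,-0.2],
    [1.9,-2.9,0,-0.5,2.6,1.5,-0.2],
    [1.8,-3.0,0.1,-0.6,2.6,1.6,-0.2],
    [1.7,-3.0,0.1,-0.6,2.6,1.5,-0.2],
    [1.7,-3.0,0.2,-0.5,2.7,1.6,-0.2]
  ]
}}

```text
clock: 2.8
position: [0.3014, -0.2511, 0.2799]
ee_rot: [0.02, 0.972, -0.014, 0.232]
contact_force: [0.2, 0.6, 0.1]
width: 0.0512
gripper_force: 0.0
```

>>> {"op": "servo_tool", "data": {
  "increments": [
    [1.5,-3.1,0.2,-0.6,2.6,1.5,-0.2],
    [1.5,-3.1,0.2,-0.6,2.6,1.6,-0.2],
    [1.3,-3.2,0.3,-0.5,2.6,1.5,-0.2],
    [1.3,-3.2,0.3,-0.6,2.7,1.6,-0.2],
    [1.1,-3.2,0.4,-0.6,2.6,1.5,-0.2]
  ]
}}

```text
clock: 3.3
position: [0.3796, -0.0997, 0.3002]
ee_rot: [0.031, 0.935, -0.083, 0.342]
contact_force: [-0.2, 0.1, -0.9]
width: 0.0514
gripper_force: 0.0
```

>>> {"op": "servo_tool", "data": {
  "increments": [
    [0.2,-3.6,1.9,0,0,0,-0.2],
    [0.1,-3.6,1.8,0,0,0,-0.2],
    [0.2,-3.6,1.9,0,0,0,-0.2],
    [0.2,-3.6,1.8,0,0,0,-0.2],
    [0.1,-3.5,1.9,0,0,0,-0.2]
  ]
}}

```text
clock: 3.8
position: [0.4431, 0.0079, 0.2484]
ee_rot: [0.033, 0.939, -0.088, 0.33]
contact_force: [0.2, -1.2, -0.2]
width: 0.0514
gripper_force: 0.0
```

```bash
python3 - <<'E'
from h import *
s,p,M=state(); print(p,s["qpos"])
a=optics.get_image("wrist")[:,:,::-1].copy(); k=optics.get_calibration("wrist")
for n in ["lever_knob","lever_hinge","tray_lip","spout_rim"]: print(n,[(np.round(d["at"],1).tolist(),round(d["p"],2)) for d in finder.tip_of(n,"wrist")[:2]])
for P,c in [(KN(0),(0,255,0)),(ST["lever_hinge"],(255,255,0)),(ST["tray_lip"],(255,0,255))]:
    u=proj(k,s2w(Q,P))[0]; print(u); cv2.drawMarker(a,tuple(int(v) for v in u),c,0,12,1)
cv2.imwrite("pics/w1.png",a)
E
```

```text
[0.4431 0.0079 0.2484] [-0.0832 -0.2287  2.2109 -0.1476  0.4904  1.7801]
lever_knob [([237.7, 187.3], 0.66)]
lever_hinge [([248.7, 142.2], 0.62), ([230.8, 52.2], 0.44)]
tray_lip [([174.0, 75.3], 0.93)]
spout_rim [([272.8, 162.6], 0.64), ([256.4, 115.6], 0.63)]
[242.7593 184.9654]
[252.9323 139.8749]
[179.1389  78.5746]
```

View pics/w1.png

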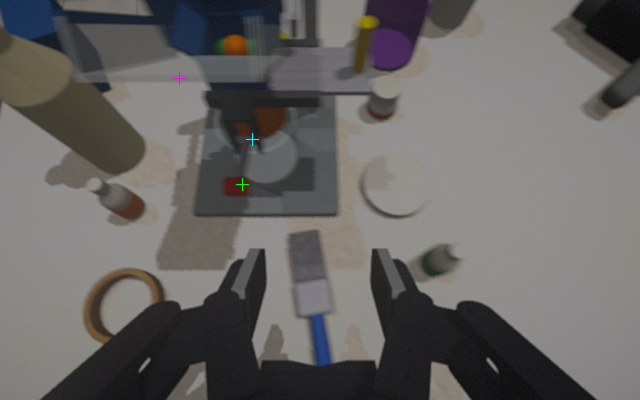

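The wrist picture shows the red knob at (236,187), about 6 px left of the predicted (243,185). The hinge and lip are shifted by a similar amount. I refit with the wrist view included.

```bash
python3 - <<'E'
from h import *
o=dict(
scene=[([.085,.06,.227],[597,303]),([.085,-.06,.227],[460,438]),([0,-.1,.228],[300,398]),([.028,.041,.283],[503,226]),([.028,-.041,.283],[405,303])],
side=[([.085,.06,.227],[153,290]),([.085,-.06,.227],[253,195]),([.028,.041,.283],[257,215]),([.028,-.041,.283],[320,160]),([0,-.1,.228],[403,194]),(KN(0),[482,417])],
wrist=[(KN(0),[236.5,186.7]),(ST["lever_hinge"],[248.7,142.2]),(ST["tray_lip"],[174,75.3]),([0,-.1,.228],[369,21])])
off=dict(scene=[200,130,4],side=[240,100,4],wrist=[0,0,1])
K={c:optics.get_calibration(c) for c in o}
def res(q,cs=list(o)): return np.concatenate([(proj(K[c],s2w(q,[a for a,b in v]))-(np.array([b for a,b in v])/off[c][2]+off[c][:2])).ravel() for c,v in o.items() if c in cs])
for cs in [list(o),["wrist"]]:
    b=least_squares(res,Q,loss="soft_l1",args=(cs,)); print(b.x,b.cost); print(res(b.x,cs).reshape(-1,2))
    print(s2w(b.x,KN(0)),s2w(Q,KN(0)))
print(K["wrist"]["fov_y"])
E
```

```text
[ 0.635   0.0354 -0.1736] 19.804762416599562
[[-1.4848  0.4104]
 [-1.406  -0.0818]
 [-0.4148 -0.9757]
 [-0.9383 -2.3762]
 [-1.2181  0.6836]
 [ 0.3666 -0.7699]
 [-0.0662 -1.3787]
 [-0.6985  0.8923]
 [ 0.1047 -2.1426]
 [-0.518  -0.0864]
 [-0.0699 -2.0232]
 [ 2.1875 -1.4927]
 [ 0.4497 -1.9334]
 [-0.8807  4.4858]
 [-3.4647 -1.2838]]
[[0.5319 0.0534 0.1653]] [[0.5324 0.055  0.1653]]
[ 0.6352  0.0332 -0.1936] 8.469075345964722
[[ 2.255  -2.204 ]
 [ 1.7095 -2.5109]
 [-0.8098  3.3386]
 [-0.507   0.1072]]
[[0.5325 0.0533 0.1653]] [[0.5324 0.055  0.1653]]
63.9609013181801
```

```bash
sed -i 's/^Q=.*/Q=np.array([.635,.0345,-.178])/' h.py; python3 - <<'E'
from h import *
P,M=pose(Q,KN(0),40,.08)
P2,M=pose(Q,KN(0),40,.04)
plan([(P,M,10,-.2),(P2,M,5,-.2)])
E
```

```text
[0.1, -0.6, 0.4, 0.1, 0.1, 0.0, -0.2], [0.1, -0.6, 0.5, 0.0, 0.2, -0.1, -0.2], [0.1, -0.7, 0.4, 0.1, 0.1, 0.0, -0.2], [0.0, -0.6, 0.5, 0.1, 0.1, 0.0, -0.2], [0.1, -0.6, 0.5, 0.0, 0.2, -0.1, -0.2], 
[0.1, -0.6, 0.4, 0.1, 0.1, 0.0, -0.2], [0.1, -0.7, 0.5, 0.0, 0.2, 0.0, -0.2], [0.1, -0.6, 0.4, 0.1, 0.1, 0.0, -0.2], [0.1, -0.6, 0.5, 0.1, 0.1, -0.1, -0.2], [0.0, -0.6, 0.4, 0.0, 0.2, 0.0, -0.2], 
[0.0, 0.0, 0.8, 0.0, 0.0, 0.0, -0.2], [0.0, 0.0, 0.8, 0.0, 0.0, 0.0, -0.2], [0.0, 0.0, 0.8, 0.0, 0.0, 0.0, -0.2], [0.0, 0.0, 0.8, 0.0, 0.0, 0.0, -0.2], [0.0, 0.0, 0.8, 0.0, 0.0, 0.0, -0.2], 
end [0.5132 0.0562 0.1875] [ 0.6331 -0.1144 -0.7656]
```

>>> {"op": "servo_tool", "data": {
  "increments": [
    [0.1,-0.6,0.4,0.1,0.1,0,-0.2],
    [0.1,-0.6,0.5,0,0.2,-0.1,-0.2],
    [0.1,-0.7,0.4,0.1,0.1,0,-0.2],
    [0,-0.6,0.5,0.1,0.1,0,-0.2],
    [0.1,-0.6,0.5,0,0.2,-0.1,-0.2]
  ]
}}

```text
clock: 4.55
position: [0.4658, 0.0315, 0.2332]
ee_rot: [0.033, 0.937, -0.088, 0.336]
contact_force: [1.0, -0.9, 0.0]
width: 0.0513
gripper_force: 0.0
```

>>> {"op": "servo_tool", "data": {
  "increments": [
    [0.1,-0.6,0.4,0.1,0.1,0,-0.2],
    [0.1,-0.7,0.5,0,0.2,0,-0.2],
    [0.1,-0.6,0.4,0.1,0.1,0,-0.2],
    [0.1,-0.6,0.5,0.1,0.1,-0.1,-0.2],
    [0,-0.6,0.4,0,0.2,0,-0.2]
  ]
}}

```text
clock: 5.05
position: [0.4887, 0.0586, 0.219]
ee_rot: [0.031, 0.935, -0.086, 0.342]
contact_force: [0.0, -0.1, 0.7]
width: 0.0509
gripper_force: 0.0
```

```bash
python3 - <<'E'
from h import *
s,p,M=state(); print(p,s["qpos"])
a=optics.get_image("wrist")[:,:,::-1].copy(); k=optics.get_calibration("wrist")
for n in ["lever_knob","lever_hinge","tray_lip"]: print(n,[(np.round(d["at"],1).tolist(),round(d["p"],2)) for d in finder.tip_of(n,"wrist")[:2]], proj(k,s2w(Q,ST[n]))[0])
g=p-.011*M[:,2]; print("pad centre line proj",proj(k,g+np.outer([0,.05,.08],M[:,2])))
hs=cv2.cvtColor(a,cv2.COLOR_BGR2HSV); m=cv2.inRange(hs,(0,120,60),(6,255,255))|cv2.inRange(hs,(174,120,60),(180,255,255))
n,l,st,ce=cv2.connectedComponentsWithStats(m); 
for i in range(1,n):
    if st[i,4]>60: print(st[i],ce[i])
P,T=pose(Q,KN(0),40,.08); P2,T=pose(Q,KN(0),40,0)
plan([(P,T,5,-.2),(P2,T,10,-.2)])
E
```

```text
[0.4887 0.0586 0.219 ] [ 0.1161 -0.0859  2.2101 -0.5276  0.3872  2.2976]
lever_knob [([307.1, 218.1], 0.59)] [315.2275 218.6903]
lever_hinge [([310.3, 163.3], 0.88), ([309.3, 57.3], 0.56)] [315.4164 162.9732]
tray_lip [([302.3, 96.8], 0.8)] [311.8216 102.6359]
pad centre line proj [[318.9197 283.11  ]
 [318.7674 235.6089]
 [318.708  217.0898]]
[296 210  29  21 552] [309.8442 219.4112]
[0.0, 0.0, 0.0, 0.0, 0.0, 0.0, -0.2], [0.0, -0.1, 0.0, 0.1, 0.0, -0.1, -0.2], [0.0, 0.0, 0.0, 0.0, -0.1, 0.0, -0.2], [0.0, 0.0, 0.0, 0.0, 0.0, 0.0, -0.2], [0.0, -0.1, 0.0, 0.0, 0.0, 0.0, -0.2], 
[0.0, 0.0, 0.8, 0.0, 0.0, 0.0, -0.2], [0.0, 0.0, 0.8, 0.0, 0.0, 0.0, -0.2], [0.0, 0.0, 0.8, 0.0, 0.0, 0.0, -0.2], [0.0, 0.0, 0.8, 0.0, 0.0, 0.0, -0.2], [0.0, 0.0, 0.8, 0.0, 0.0, 0.0, -0.2], 
[0.0, 0.0, 0.8, 0.0, 0.0, 0.0, -0.2], [0.0, 0.0, 0.8, 0.0, 0.0, 0.0, -0.2], [0.0, 0.0, 0.8, 0.0, 0.0, 0.0, -0.2], [0.0, 0.0, 0.8, 0.0, 0.0, 0.0, -0.2], [0.0, 0.0, 0.8, 0.0, 0.0, 0.0, -0.2], 
end [0.5391 0.0521 0.1573] [ 0.6324 -0.1145 -0.7661]
```

>>> {"op": "servo_tool", "data": {
  "increments": [
    [0,-0.2,0.2,0,0,0,-0.2],
    [0,-0.2,0.6,0,0,0,-0.2],
    [0,-0.1,0.8,0,0,0,-0.2],
    [0,0,0.8,0,0,0,-0.2],
    [0,0,0.8,0,0,0,-0.2]
  ]
}}

```text
clock: 5.75
position: [0.5098, 0.062, 0.1928]
ee_rot: [0.031, 0.936, -0.084, 0.341]
contact_force: [0.9, 0.2, -0.6]
width: 0.0511
gripper_force: 0.0
```

>>> {"op": "servo_tool", "data": {
  "increments": [
    [0,0,0.8,0,0,0,-0.2],
    [0,0,0.8,0,0,0,-0.2],
    [0,0,0.8,0,0,0,-0.2],
    [0,0,0,0,0,0,-0.2],
    [0,0,0,0,0,0,-0.2]
  ]
}}

```text
clock: 6.25
position: [0.5246, 0.0592, 0.1747]
ee_rot: [0.031, 0.936, -0.084, 0.341]
contact_force: [-0.6, 0.1, -0.2]
width: 0.0509
gripper_force: 0.0
```

```bash
sed -i 's/^Q=.*/Q=np.array([.635,.0372,-.176])/' h.py; python3 - <<'E'
from h import *
s,p,M=state(); print(p,s["qpos"],s["contact_force"])
a=optics.get_image("wrist")[:,:,::-1].copy(); k=optics.get_calibration("wrist")
g=p-.011*M[:,2]; print("grasp pt",proj(k,g),"knob",proj(k,s2w(Q,KN(0))))
cv2.drawMarker(a,tuple(int(v) for v in proj(k,g)[0]),(0,255,0),0,10,1)
cv2.imwrite("pics/w2.png",a)
P2,T=pose(Q,KN(0),40,0)
plan([(P2,T,5,-.2)])
E
```

```text
[0.5246 0.0592 0.1747] [ 0.1013  0.0403  2.2332 -0.7657  0.26    2.536 ] [-0.6202  0.0931 -0.2095]
grasp pt [[317.726  283.1998]] knob [[322.3121 257.7018]]
[0.0, 0.0, 0.5, 0.0, 0.0, 0.0, -0.2], [0.0, 0.1, 0.4, 0.0, 0.0, 0.0, -0.2], [0.0, 0.0, 0.5, 0.1, 0.0, -0.1, -0.2], [0.0, 0.1, 0.5, 0.0, 0.0, 0.0, -0.2], [0.0, 0.0, 0.5, 0.0, 0.0, 0.0, -0.2], 
end [0.5394 0.0546 0.1566] [ 0.6333 -0.113  -0.7656]
```

View pics/w2.png

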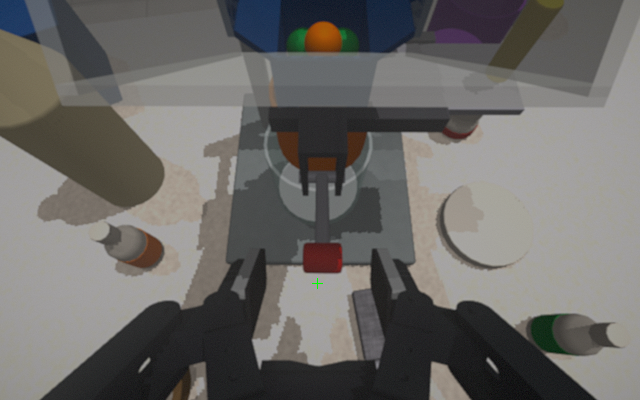

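Knob seen at (322,258), as predicted, and centred between the fingers. Joints 5 and 6 are near their limits at 40° tilt, so I'll reduce to about 32°, which still clears the tray by about 20 mm.

```bash
python3 - <<'E'
from h import *
P2,T=pose(Q,KN(0),32,0)
p,M=plan([(P2,T,10,-.2)])
E
```

```text
[0.0, 0.0, 0.2, 0.0, -0.8, 0.0, -0.2], [0.0, 0.0, 0.3, 0.0, -0.8, 0.0, -0.2], [0.0, 0.1, 0.2, 0.0, -0.8, 0.0, -0.2], [0.0, 0.0, 0.2, 0.0, -0.8, -0.1, -0.2], [-0.1, 0.0, 0.3, 0.1, -0.8, 0.0, -0.2], 
[0.0, 0.0, 0.2, 0.0, -0.8, 0.0, -0.2], [0.1, 0.1, 0.2, 0.0, -0.8, 0.0, -0.2], [0.0, 0.0, 0.3, 0.0, -0.8, 0.0, -0.2], [0.0, 0.0, 0.2, 0.0, -0.8, 0.0, -0.2], [0.0, 0.0, 0.3, 0.0, -0.8, 0.0, -0.2], 
end [0.5382 0.0548 0.1557] [ 0.5222 -0.0931 -0.8477]
```

>>> {"op": "servo_tool", "data": {
  "increments": [
    [0,0,0.2,0,-0.8,0,-0.2],
    [0,0,0.3,0,-0.8,0,-0.2],
    [0,0.1,0.2,0,-0.8,0,-0.2],
    [0,0,0.2,0,-0.8,-0.1,-0.2],
    [-0.1,0,0.3,0.1,-0.8,0,-0.2]
  ]
}}

```text
clock: 6.8
position: [0.5312, 0.0573, 0.1659]
ee_rot: [0.027, 0.947, -0.084, 0.309]
contact_force: [-0.8, -0.1, 0.4]
width: 0.0512
gripper_force: 0.0
```

>>> {"op": "servo_tool", "data": {
  "increments": [
    [0,0,0.2,0,-0.8,0,-0.2],
    [0.1,0.1,0.2,0,-0.8,0,-0.2],
    [0,0,0.3,0,-0.8,0,-0.2],
    [0,0,0.2,0,-0.8,0,-0.2],
    [0,0,0.3,0,-0.8,0,-0.2]
  ]
}}

```text
clock: 7.3
position: [0.5383, 0.0549, 0.1564]
ee_rot: [0.024, 0.957, -0.085, 0.275]
contact_force: [-0.5, 0.6, 0.2]
width: 0.0511
gripper_force: 0.0
```

>>> {"op": "servo_tool", "data": {
  "increments": [
    [0,0,0,0,0,0,0.2],
    [0,0,0,0,0,0,0.4],
    [0,0,0,0,0,0,0.7],
    [0,0,0,0,0,0,1],
    [0,0,0,0,0,0,1]
  ],
  "squeeze": 25
}}

```text
clock: 7.8
position: [0.5379, 0.0547, 0.1559]
ee_rot: [0.024, 0.957, -0.085, 0.275]
contact_force: [-0.6, -0.4, 0.5]
width: 0.0196
gripper_force: 28.7
```

```bash
python3 - <<'E'
from h import *
s,p,M=state(); print(p,s["qpos"],s["contact_force"],s["width"],s["gripper_force"])
g=p-.011*M[:,2]; d=g-s2w(Q,ST["lever_hinge"])[0]; print("grasp",g,s2w(Q,KN(0)),np.linalg.norm(d))
# relative motion along the arc from here
P0,_=pose(Q,KN(0),32,0); t=[]
for i in range(1,6):
    P,T=pose(Q,KN(.90*i/5),32-2.4*i,0); t.append((P+(p-P0)*(1-i/5)**0,T,4,1))
plan(t)
E
```

```text
[0.5379 0.0547 0.1559] [ 0.0524  0.0952  2.1345 -0.3285  0.383   2.072 ] [-0.6278 -0.3556  0.4785] 0.019581939891733433 28.710419833660126
grasp [0.5322 0.0557 0.1652] [[0.532  0.0555 0.1653]] 0.06183402111830529
[-0.2, 0.0, 0.2, 0.0, -0.6, 0.0, 1], [-0.3, 0.0, 0.2, 0.0, -0.6, 0.0, 1], [-0.2, 0.0, 0.1, 0.0, -0.6, 0.0, 1], [-0.2, 0.0, 0.2, 0.0, -0.7, 0.0, 1], [-0.2, 0.0, 0.2, 0.0, -0.6, 0.0, 1], 
[-0.2, 0.0, 0.2, 0.0, -0.6, 0.0, 1], [-0.1, 0.0, 0.3, 0.0, -0.6, 0.0, 1], [-0.2, 0.0, 0.2, 0.0, -0.6, 0.0, 1], [-0.1, 0.0, 0.3, 0.0, -0.6, 0.0, 1], [-0.2, 0.0, 0.2, 0.0, -0.6, 0.0, 1], 
[-0.1, 0.0, 0.3, 0.0, -0.6, 0.0, 1], [-0.1, 0.0, 0.2, 0.0, -0.6, 0.0, 1], [-0.1, 0.0, 0.3, 0.0, -0.6, 0.0, 1], [-0.1, 0.0, 0.3, 0.0, -0.6, 0.0, 1], [0.0, 0.0, 0.2, 0.0, -0.6, 0.0, 1], 
[-0.1, 0.0, 0.3, 0.0, -0.6, 0.0, 1], [0.0, 0.0, 0.3, 0.0, -0.6, 0.0, 1], [0.0, 0.0, 0.3, 0.0, -0.6, 0.0, 1], [0.0, 0.0, 0.2, 0.0, -0.6, 0.0, 1], [0.0, 0.0, 0.3, 0.0, -0.6, 0.0, 1], 
end [0.5377 0.0547 0.1013] [ 0.3359 -0.06   -0.94  ]
```

Width 19.6 mm means the knob is gripped. Now along the arc down.

>>> {"op": "servo_tool", "data": {
  "increments": [
    [-0.2,0,0.2,0,-0.6,0,1],
    [-0.3,0,0.2,0,-0.6,0,1],
    [-0.2,0,0.1,0,-0.6,0,1],
    [-0.2,0,0.2,0,-0.7,0,1],
    [-0.2,0,0.2,0,-0.6,0,1]
  ]
}}

```text
clock: 8.3
position: [0.5344, 0.0554, 0.1438]
ee_rot: [0.022, 0.964, -0.085, 0.25]
contact_force: [-3.3, -2.0, 6.1]
width: 0.0193
gripper_force: 30.1
```

>>> {"op": "servo_tool", "data": {
  "increments": [
    [-0.2,0,0.2,0,-0.6,0,1],
    [-0.1,0,0.3,0,-0.6,0,1],
    [-0.2,0,0.2,0,-0.6,0,1],
    [-0.1,0,0.3,0,-0.6,0,1],
    [-0.2,0,0.2,0,-0.6,0,1]
  ]
}}

```text
clock: 8.8
position: [0.5328, 0.0557, 0.1291]
ee_rot: [0.02, 0.97, -0.086, 0.225]
contact_force: [-1.8, -3.5, 4.7]
width: 0.0192
gripper_force: 31.0
```

>>> {"op": "servo_tool", "data": {
  "increments": [
    [-0.1,0,0.3,0,-0.6,0,1],
    [-0.1,0,0.2,0,-0.6,0,1],
    [-0.1,0,0.3,0,-0.6,0,1],
    [-0.1,0,0.3,0,-0.6,0,1],
    [0,0,0.2,0,-0.6,0,1]
  ]
}}

```text
clock: 9.3
position: [0.5339, 0.0555, 0.1151]
ee_rot: [0.018, 0.976, -0.086, 0.198]
contact_force: [-3.6, -1.7, 4.9]
width: 0.0198
gripper_force: 32.0
```

>>> {"op": "servo_tool", "data": {
  "increments": [
    [-0.1,0,0.3,0,-0.6,0,1],
    [0,0,0.3,0,-0.6,0,1],
    [0,0,0.3,0,-0.6,0,1],
    [0,0,0.2,0,-0.6,0,1],
    [0,0,0.3,0,-0.6,0,1]
  ]
}}

```text
clock: 9.8
position: [0.5378, 0.0547, 0.1015]
ee_rot: [0.015, 0.981, -0.087, 0.172]
contact_force: [-14.5, -1.1, 25.3]
width: 0.0193
gripper_force: 35.8
```

```bash
python3 - <<'E'
from h import *
s,p,M=state(); print(p,s["qpos"],s["contact_force"],s["width"],s["gripper_force"])
g=p-.011*M[:,2]; print("grasp",g,s2w(Q,KN(.84)))
for c in ["side","scene"]:
    a=optics.get_image(c)[:,:,::-1]
    if c=="side": cv2.imwrite("pics/s2.png",cv2.resize(a[100:245,240:435],None,fx=4,fy=4,interpolation=2))
E
```

```text
[0.5378 0.0547 0.1015] [ 0.0159  0.2145  2.0489 -0.127   0.5403  1.8611] [-14.5318  -1.0805  25.3347] 0.019349812895187276 35.78686058521271
grasp [0.5342 0.0554 0.1118] [[0.532  0.0555 0.1147]]
```

View pics/s2.png

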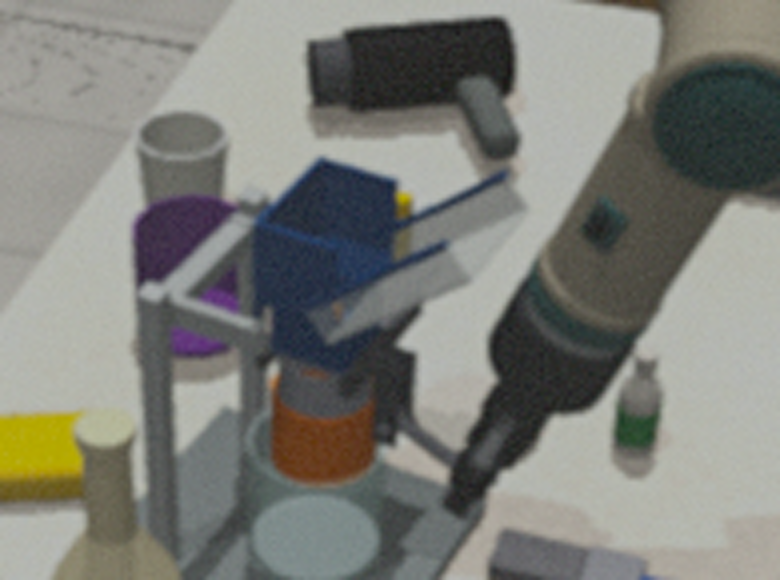

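The spout stands in the jar's mouth, and 29 N against the end stop shows the lever is fully down. I'll relax the push, release, and back out along the tool axis.

>>> {"op": "servo_tool", "data": {
  "increments": [
    [-0.1,0,-0.1,0,0,0,1],
    [0,0,-0.1,0,0,0,1],
    [0,0,0,0,0,0,0.3],
    [0,0,0,0,0,0,-0.2],
    [0,0,0,0,0,0,-0.2]
  ]
}}

```text
clock: 10.4
position: [0.5363, 0.0554, 0.1025]
ee_rot: [0.015, 0.981, -0.087, 0.172]
contact_force: [0.2, -0.1, 0.4]
width: 0.0518
gripper_force: 0.0
```

>>> {"op": "servo_tool", "data": {
  "increments": [
    [0,0,0,0,0,0,-0.2],
    [0,0,-0.5,0,0,0,-0.2],
    [0,0,-1.0,0,0,0,-0.2],
    [0,0,-1.5,0,0,0,-0.2],
    [0,0,-1.5,0,0,0,-0.2]
  ]
}}

```text
clock: 10.9
position: [0.521, 0.0579, 0.1463]
ee_rot: [0.015, 0.981, -0.087, 0.173]
contact_force: [1.0, -0.4, -0.8]
width: 0.0513
gripper_force: 0.0
```

```bash
python3 - <<'E'
from h import *
s,p,M=state(); print(p,s["qpos"],s["contact_force"],s["width"])
a=optics.get_image("wrist")[:,:,::-1]; k=optics.get_calibration("wrist")
for n in ["lever_knob","lever_hinge"]: print(n,[(np.round(d["at"],1).tolist(),round(d["p"],2)) for d in finder.tip_of(n,"wrist")[:2]])
for j in [.7,.84]: print(proj(k,s2w(Q,KN(j))))
hs=cv2.cvtColor(a,cv2.COLOR_BGR2HSV); m=cv2.inRange(hs,(0,120,60),(6,255,255))|cv2.inRange(hs,(174,120,60),(180,255,255))
n,l,st,ce=cv2.connectedComponentsWithStats(m); print([(st[i],ce[i]) for i in range(1,n) if st[i,4]>60])
# move: back off to front, over to the gate side, above the post
A,T=pose(Q,[-.17,0,.26],10,0); B,T2=pose(Q,[-.15,-.16,.32],0,0); C,_=pose(Q,[0,-.1,.30],0,0)
plan([(A,T,5,-.2),(B,T2,8,-.2),(C,T2,7,-.2)])
E
```

```text
[0.521  0.0579 0.1463] [ 0.0243  0.1312  2.0149 -0.1115  0.6562  1.8485] [ 0.9803 -0.4172 -0.779 ] 0.05133307892387254
lever_knob [([389.0, 325.9], 0.38)]
lever_hinge []
[[319.1142 248.238 ]]
[[319.0843 241.4998]]
[]
[-0.3, 0.0, -2.3, 0.0, -2.0, 0.0, -0.2], [-0.4, 0.0, -2.3, 0.0, -2.1, 0.0, -0.2], [-0.4, 0.0, -2.2, 0.0, -2.0, 0.0, -0.2], [-0.6, 0.0, -2.3, 0.0, -2.0, 0.0, -0.2], [-0.6, 0.1, -2.2, 0.0, -2.1, 0.0, -0.2], 
[0.4, 2.0, -0.7, 0.0, -1.2, 0.0, -0.2], [0.3, 2.0, -0.7, 0.0, -1.3, 0.0, -0.2], [0.3, 2.0, -0.7, 0.0, -1.2, 0.0, -0.2], [0.3, 2.0, -0.7, 0.0, -1.3, 0.0, -0.2], [0.3, 2.0, -0.8, 0.0, -1.2, 0.0, -0.2], 
[0.3, 2.0, -0.7, 0.0, -1.3, 0.0, -0.2], [0.3, 2.0, -0.7, 0.0, -1.2, 0.0, -0.2], [0.2, 1.9, -0.8, -0.1, -1.3, 0.0, -0.2], [2.1, -0.9, 0.3, 0.0, 0.0, 0.0, -0.2], [2.2, -0.8, 0.3, 0.0, 0.0, 0.0, -0.2], 
[2.1, -0.9, 0.3, 0.0, 0.0, 0.0, -0.2], [2.2, -0.8, 0.2, 0.0, 0.0, 0.0, -0.2], [2.1, -0.9, 0.3, 0.0, 0.0, 0.0, -0.2], [2.2, -0.8, 0.3, 0.0, 0.0, 0.0, -0.2], [2.1, -0.9, 0.3, 0.0, 0.0, 0.0, -0.2], 
end [ 0.6173 -0.0608  0.289 ] [-0.0009 -0.0007 -1.    ]
```

```bash
python3 - <<'E'
from h import *
A,T=pose(Q,[-.20,0,.24],18,0); B,T2=pose(Q,[-.17,-.17,.31],0,0); C,_=pose(Q,[0,-.102,.295],0,0)
plan([(A,T,5,-.2),(B,T2,8,-.2),(C,T2,7,-.2)])
E
```

```text
[-1.0, 0.0, -2.1, 0.0, -0.4, 0.0, -0.2], [-0.9, 0.0, -2.1, 0.0, -0.5, 0.0, -0.2], [-1.0, 0.0, -2.1, 0.0, -0.4, 0.0, -0.2], [-1.0, 0.0, -2.1, 0.0, -0.4, 0.0, -0.2], [-1.1, 0.1, -2.1, 0.0, -0.5, 0.0, -0.2], 
[0.6, 2.1, -0.7, 0.0, -2.2, 0.0, -0.2], [0.5, 2.1, -0.8, 0.0, -2.3, 0.0, -0.2], [0.6, 2.2, -0.7, 0.0, -2.2, 0.0, -0.2], [0.5, 2.1, -0.8, 0.0, -2.3, 0.0, -0.2], [0.4, 2.1, -0.8, 0.0, -2.2, 0.0, -0.2], 
[0.5, 2.1, -0.9, 0.0, -2.3, 0.0, -0.2], [0.4, 2.1, -0.8, 0.0, -2.2, 0.0, -0.2], [0.4, 2.2, -0.9, -0.1, -2.3, 0.0, -0.2], [2.4, -1.0, 0.2, 0.0, 0.0, 0.0, -0.2], [2.4, -1.0, 0.2, 0.0, 0.0, 0.0, -0.2], 
[2.5, -0.9, 0.3, 0.0, 0.0, 0.0, -0.2], [2.4, -1.0, 0.2, 0.0, 0.0, 0.0, -0.2], [2.4, -1.0, 0.2, 0.0, 0.0, 0.0, -0.2], [2.4, -1.0, 0.2, 0.0, 0.0, 0.0, -0.2], [2.5, -1.0, 0.2, 0.0, 0.0, 0.0, -0.2], 
end [ 0.6177 -0.0629  0.2842] [-0.0009 -0.0007 -1.    ]
```

>>> {"op": "servo_tool", "data": {
  "increments": [
    [-1.0,0,-2.1,0,-0.4,0,-0.2],
    [-0.9,0,-2.1,0,-0.5,0,-0.2],
    [-1.0,0,-2.1,0,-0.4,0,-0.2],
    [-1.0,0,-2.1,0,-0.4,0,-0.2],
    [-1.1,0.1,-2.1,0,-0.5,0,-0.2]
  ]
}}

```text
clock: 11.55
position: [0.4399, 0.0712, 0.2281]
ee_rot: [0.014, 0.984, -0.087, 0.153]
contact_force: [-0.6, 0.3, 0.5]
width: 0.0516
gripper_force: 0.0
```

>>> {"op": "servo_tool", "data": {
  "increments": [
    [0.6,2.1,-0.7,0,-2.2,0,-0.2],
    [0.5,2.1,-0.8,0,-2.3,0,-0.2],
    [0.6,2.2,-0.7,0,-2.2,0,-0.2],
    [0.5,2.1,-0.8,0,-2.3,0,-0.2],
    [0.4,2.1,-0.8,0,-2.2,0,-0.2]
  ]
}}

```text
clock: 12.05
position: [0.4384, -0.0371, 0.2711]
ee_rot: [0.005, 0.995, -0.088, 0.056]
contact_force: [0.0, 0.3, 0.4]
width: 0.0512
gripper_force: 0.0
```

>>> {"op": "servo_tool", "data": {
  "increments": [
    [0.5,2.1,-0.9,0,-2.3,0,-0.2],
    [0.4,2.1,-0.8,0,-2.2,0,-0.2],
    [0.4,2.2,-0.9,-0.1,-2.3,0,-0.2],
    [2.0,0,0,0,0,0,-0.2],
    [0,0,0,0,0,0,-0.2]
  ]
}}

```text
clock: 12.55
position: [0.4598, -0.1059, 0.2972]
ee_rot: [0.001, 0.996, -0.089, -0.002]
contact_force: [-0.4, -0.5, 0.1]
width: 0.0517
gripper_force: 0.0
```

```bash
python3 - <<'E'
from h import *
s,p,M=state(); print(p,s["qpos"],s["contact_force"],M[:,2])
a=optics.get_image("side"); print([(np.round(d["at"],1).tolist(),round(d["p"],2)) for d in finder.tip_of("lever_knob","side")[:2]])
for j in [.7,.77,.84]: print(j,proj("side",s2w(Q,KN(j))))
hs=cv2.cvtColor(a,cv2.COLOR_RGB2HSV); m=cv2.inRange(hs,(0,120,50),(8,255,255))|cv2.inRange(hs,(172,120,50),(180,255,255)); m[:,:345]=0;m[:,380:]=0
n,l,st,ce=cv2.connectedComponentsWithStats(m); print([(st[i],ce[i]) for i in range(1,n) if st[i,4]>8])
C,T2=pose(Q,[0,-.102,.295],0,0)
plan([(C,T2,10,-.2)])
E
```

```text
[ 0.4598 -0.1059  0.2972] [-0.3724  0.0908  1.5997 -0.002   1.4543  1.3765] [-0.4199 -0.4564  0.0713] [-0.0037 -0.0007 -1.    ]
[([358.2, 220.3], 0.42)]
0.7 [[360.0721 216.488 ]]
0.77 [[359.4511 217.5809]]
0.84 [[358.7301 218.5993]]
[(array([356, 215,   6,   8,  31], dtype=int32), array([358.4839, 218.0645]))]
[1.5, -0.7, 0.1, 0.0, 0.0, 0.0, -0.2], [1.5, -0.7, 0.1, 0.0, 0.1, 0.0, -0.2], [1.5, -0.7, 0.2, 0.0, 0.0, 0.0, -0.2], [1.5, -0.6, 0.1, 0.0, 0.0, 0.0, -0.2], [1.5, -0.7, 0.1, 0.0, 0.1, 0.0, -0.2], 
[1.5, -0.7, 0.1, 0.0, 0.0, 0.0, -0.2], [1.5, -0.7, 0.2, 0.0, 0.1, 0.0, -0.2], [1.5, -0.7, 0.1, 0.0, 0.0, 0.0, -0.2], [1.5, -0.7, 0.1, 0.1, 0.0, 0.0, -0.2], [1.5, -0.7, 0.1, 0.0, 0.1, 0.0, -0.2], 
end [ 0.617  -0.0628  0.2844] [ 0.0006  0.0006 -1.    ]
```

The knob sits at (358.5,218), matching fully down. On to above the gate post.

>>> {"op": "servo_tool", "data": {
  "increments": [
    [1.5,-0.7,0.1,0,0,0,-0.2],
    [1.5,-0.7,0.1,0,0.1,0,-0.2],
    [1.5,-0.7,0.2,0,0,0,-0.2],
    [1.5,-0.6,0.1,0,0,0,-0.2],
    [1.5,-0.7,0.1,0,0.1,0,-0.2]
  ]
}}

```text
clock: 13.15
position: [0.5392, -0.0837, 0.2913]
ee_rot: [0.001, 0.996, -0.088, -0.0]
contact_force: [-0.1, 0.1, -0.0]
width: 0.0512
gripper_force: 0.0
```

>>> {"op": "servo_tool", "data": {
  "increments": [
    [1.5,-0.7,0.1,0,0,0,-0.2],
    [1.5,-0.7,0.2,0,0.1,0,-0.2],
    [1.5,-0.7,0.1,0,0,0,-0.2],
    [1.5,-0.7,0.1,0.1,0,0,-0.2],
    [1.5,-0.7,0.1,0,0.1,0,-0.2]
  ]
}}

```text
clock: 13.65
position: [0.619, -0.0626, 0.2853]
ee_rot: [0.0, 0.996, -0.088, 0.001]
contact_force: [0.7, 0.2, 0.5]
width: 0.0512
gripper_force: 0.0
```

```bash
python3 - <<'E'
from h import *
s,p,M=state(); print(p,s["qpos"],s["contact_force"],M[:,2])
a=optics.get_image("wrist")[:,:,::-1].copy(); k=optics.get_calibration("wrist")
print([(np.round(d["at"],1).tolist(),round(d["p"],2)) for d in finder.tip_of("gate_knob","wrist")[:2]],proj(k,s2w(Q,[0,-.1,.215])))
g=p-.011*M[:,2]; print("grasp axis",proj(k,g+np.outer([0,.067,.08],M[:,2])))
for z in [.228,.18]:
    cv2.drawMarker(a,tuple(int(v) for v in proj(k,s2w(Q,[0,-.1,z]))[0]),(0,255,0),0,10,1)
cv2.drawMarker(a,tuple(int(v) for v in proj(k,g+.08*M[:,2])[0]),(255,0,255),1,10,1)
cv2.imwrite("pics/w3.png",a)
C,T2=pose(Q,[0,-.1,.214],0,0)
plan([(C,T2,10,-.2)])
E
```

```text
[ 0.619  -0.0626  0.2853] [-0.2128  0.3262  1.3189  0.0003  1.4936  1.5345] [0.6518 0.1572 0.459 ] [ 0.0029 -0.0003 -1.    ]
[([322.2, 214.1], 0.89)] [[317.8062 223.2734]]
grasp axis [[319.8415 288.6938]
 [319.4169 228.8819]
 [319.3633 221.3266]]
[0.0, 0.0, 0.8, 0.0, 0.0, 0.0, -0.2], [-0.1, 0.0, 0.8, 0.0, 0.0, 0.0, -0.2], [0.0, 0.0, 0.8, 0.0, -0.1, 0.0, -0.2], [0.0, 0.0, 0.9, 0.0, 0.0, 0.0, -0.2], [0.0, 0.0, 0.8, 0.0, 0.0, 0.0, -0.2], 
[-0.1, 0.0, 0.8, 0.0, 0.0, 0.0, -0.2], [0.0, -0.1, 0.8, 0.0, 0.0, 0.0, -0.2], [0.0, 0.0, 0.8, 0.0, 0.0, 0.0, -0.2], [0.0, 0.0, 0.8, 0.0, -0.1, 0.0, -0.2], [-0.1, 0.0, 0.9, 0.0, 0.0, 0.0, -0.2], 
end [ 0.6171 -0.0609  0.2026] [-0.0003  0.0007 -1.    ]
```

View pics/w3.png

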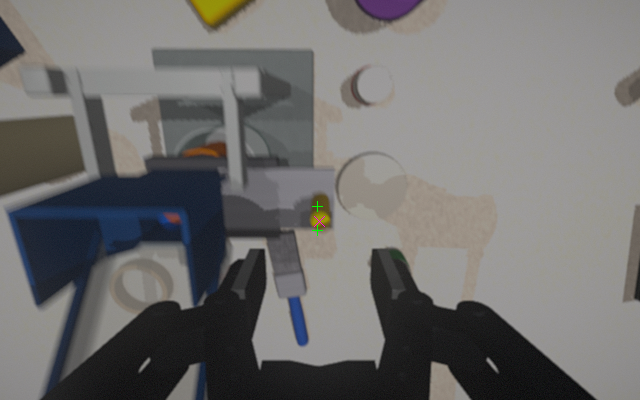

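The post top shows at (320,219) and its base at (321,200), about 5 mm further along +x than modelled. I correct during descent.

>>> {"op": "servo_tool", "data": {
  "increments": [
    [0.1,0.1,0.8,0,0,0,-0.2],
    [0.1,0.1,0.8,0,0,0,-0.2],
    [0.1,0,0.8,0,-0.1,0,-0.2],
    [0.1,0,0.8,0,-0.1,0,-0.2],
    [0,0,0,0,0,0,-0.2]
  ]
}}

```text
clock: 14.25
position: [0.6203, -0.0657, 0.252]
ee_rot: [-0.0, 0.996, -0.088, -0.002]
contact_force: [-0.6, 0.7, -0.5]
width: 0.0512
gripper_force: 0.0
```

```bash
python3 - <<'E'
from h import *
s,p,M=state(); print(p,s["contact_force"],M[:,2])
a=optics.get_image("wrist")[:,:,::-1].copy(); k=optics.get_calibration("wrist")
print([(np.round(d["at"],1).tolist(),round(d["p"],2)) for d in finder.tip_of("gate_knob","wrist")[:2]])
g=p-.011*M[:,2]; print("grasp axis z .264 .228 .215",proj(k,[[g[0],g[1],z] for z in (g[2],.228,.215)]))
hs=cv2.cvtColor(a,cv2.COLOR_BGR2HSV); m=cv2.inRange(hs,(22,120,60),(34,255,255)); m[:100]=0
n,l,st,ce=cv2.connectedComponentsWithStats(m); print([(st[i],ce[i]) for i in range(1,n) if st[i,4]>60])
E
```

```text
[ 0.6203 -0.0657  0.252 ] [-0.5513  0.6577 -0.5452] [-0.0034  0.0009 -1.    ]
[([319.2, 236.1], 0.58)]
grasp axis z .264 .228 .215 [[317.5692 282.9292]
 [317.6702 247.2371]
 [317.6986 237.1911]]
[(array([306, 212,  23,  49, 840], dtype=int32), array([317.2798, 237.2131]))]
```

>>> {"op": "servo_tool", "data": {
  "increments": [
    [0,0,1.0,0,0.1,0,-0.2],
    [0,0,1.0,0,0.1,0,-0.2],
    [0,0,1.0,0,0,0,-0.2],
    [0,0,1.0,0,0,0,-0.2],
    [0,0,0.8,0,0,0,-0.2]
  ]
}}

```text
clock: 14.85
position: [0.6213, -0.068, 0.2054]
ee_rot: [0.002, 0.996, -0.088, 0.002]
contact_force: [-2.0, -9.8, 7.9]
width: 0.0511
gripper_force: 0.0
```

>>> {"op": "servo_tool", "data": {
  "increments": [
    [0,0,0,0,0,0,0.2],
    [0,0,0,0,0,0,0.5],
    [0,0,0,0,0,0,0.8],
    [0,0,0,0,0,0,1],
    [0,0,0,0,0,0,1]
  ]
}}

```text
clock: 15.35
position: [0.6213, -0.0654, 0.2055]
ee_rot: [-0.0, 0.996, -0.088, 0.001]
contact_force: [0.1, -0.5, -0.5]
width: 0.0131
gripper_force: 24.3
```

Post gripped at 13 mm; a brief touch of about 12 N while descending vanished once the fingers closed. Now I draw the gate.

>>> {"op": "servo_tool", "data": {
  "increments": [
    [0,0.5,0,0,0,0,1],
    [0,0.6,0,0,0,0,1],
    [0,0.6,0,0,0,0,1],
    [0,0.6,0,0,0,0,1],
    [0,0.6,0,0,0,0,1]
  ]
}}

```text
clock: 15.85
position: [0.6159, -0.0947, 0.2055]
ee_rot: [-0.0, 0.996, -0.088, 0.001]
contact_force: [-0.0, 2.3, -1.9]
width: 0.0134
gripper_force: 24.4
```

>>> {"op": "servo_tool", "data": {
  "increments": [
    [0,0.6,0,0,0,0,1],
    [0,0.6,0,0,0,0,1],
    [0,0.6,0,0,0,0,1],
    [0,0.6,0,0,0,0,1],
    [0,0.4,0,0,0,0,1]
  ]
}}

```text
clock: 16.35
position: [0.6119, -0.1169, 0.2054]
ee_rot: [-0.006, 0.996, -0.089, 0.002]
contact_force: [3.4, 20.3, -1.8]
width: 0.0128
gripper_force: 26.0
```

>>> {"op": "servo_tool", "data": {
  "increments": [
    [0,0.1,0,0,0,0,1],
    [0,0.1,0,0,0,0,1],
    [0,0,0,0,0,0,1],
    [0,0,0,0,0,0,1],
    [0,0,0,0,0,0,1]
  ]
}}

```text
clock: 16.85
position: [0.6119, -0.1168, 0.2054]
ee_rot: [-0.007, 0.996, -0.088, 0.002]
contact_force: [3.6, 17.9, -2.6]
width: 0.0133
gripper_force: 25.9
```

```bash
python3 - <<'E'
from h import *
a=optics.get_image("scene")[:,:,::-1]; b=optics.get_image("side")[:,:,::-1]
x=cv2.resize(a[160:290,215:375],None,fx=2.5*1,fy=2.5,interpolation=2); y=cv2.resize(b[100:250,240:400],None,fx=2.5,fy=2.5,interpolation=2)
y=y[:325]; cv2.imwrite("pics/c4.png",np.hstack([x,y]))
for n in range(5): 
    print(n,[(np.round(d["at"],1).tolist(),round(d["p"],2)) for d in finder.tip_of(f"marble{n}_center","side")[:5]]); break
print(proj("side",s2w(Q,[0,-.155,.228])), proj("scene",s2w(Q,[0,-.155,.228])))
E
```

```text
0 []
[[349.2635 138.6523]] [[257.2412 243.7645]]
```

View pics/c4.png

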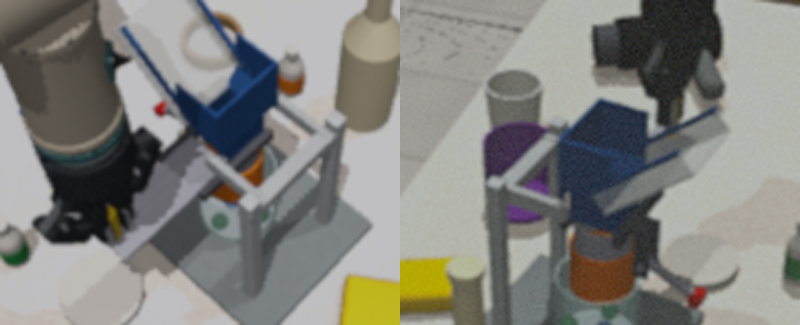

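Marbles are visible in the jar, and the lever is still down at side (359,218). I pull a little more to confirm the end stop.

>>> {"op": "servo_tool", "data": {
  "increments": [
    [0,0.1,0,0,0,0,1],
    [0,0.1,0,0,0,0,1],
    [0,0.1,0,0,0,0,1],
    [0,0,0,0,0,0,1],
    [0,0,0,0,0,0,1]
  ],
  "squeeze": 45
}}

```text
clock: 17.5
position: [0.6119, -0.1169, 0.2054]
ee_rot: [-0.009, 0.996, -0.088, 0.002]
contact_force: [4.8, 24.8, -1.9]
width: 0.0125
gripper_force: 44.7
```

>>> {"op": "servo_tool", "data": {
  "increments": [
    [0,-0.3,0,0,0,0,1],
    [0,-0.2,0,0,0,0,1],
    [0,0,0,0,0,0,0.6],
    [0,0,0,0,0,0,0.3],
    [0,0,0,0,0,0,0.1]
  ],
  "squeeze": 30
}}

```text
clock: 18.0
position: [0.6117, -0.1231, 0.2063]
ee_rot: [0.001, 0.996, -0.088, 0.002]
contact_force: [0.9, -0.9, -0.2]
width: 0.0385
gripper_force: 0.0
```

>>> {"op": "servo_tool", "data": {
  "increments": [
    [0,0,0,0,0,0,0],
    [0,0,-1,0,0,0,0],
    [0,0,-2,0,0,0,0],
    [0,0,-2,0,0,0,0],
    [0,0,-2,0,0,0,0]
  ]
}}

```text
clock: 18.5
position: [0.6112, -0.1224, 0.2774]
ee_rot: [0.0, 0.996, -0.088, 0.002]
contact_force: [-0.3, -0.3, -0.2]
width: 0.0426
gripper_force: 0.0
```

```bash
python3 - <<'E'
from h import *
s,p,M=state(); print(p,s["contact_force"],s["qpos"],s["width"])
a=optics.get_image("wrist")[:,:,::-1].copy(); k=optics.get_calibration("wrist")
print([(np.round(d["at"],1).tolist(),round(d["p"],2)) for d in finder.tip_of("gate_knob","wrist")[:2]],proj(k,[[.6119,-.1169,.215]]))
print([proj(k,s2w(Q,[0,-y,.215]))[0] for y in (.145,.15,.155)])
a=optics.get_image("side")
hs=cv2.cvtColor(a,cv2.COLOR_RGB2HSV); m=cv2.inRange(hs,(0,120,50),(8,255,255))|cv2.inRange(hs,(172,120,50),(180,255,255)); m[:,:345]=0;m[:,380:]=0
n,l,st,ce=cv2.connectedComponentsWithStats(m); print([(st[i],ce[i]) for i in range(1,n) if st[i,4]>8])
cv2.imwrite("pics/s5.png",cv2.resize(a[100:260,240:440,::-1],None,fx=3.6,fy=3.6,interpolation=2))
# route back to the lever
B,T2=pose(Q,[-.17,-.17,.31],0,0); A,T=pose(Q,[-.20,0,.24],18,0); G,TG=pose(Q,KN(.84),22,.045)
plan([(B,T2,8,-.2),(A,T,12,-.2),(G,TG,10,-.2)])
E
```

```text
[ 0.6112 -0.1224  0.2774] [-0.314  -0.3485 -0.1572] [-0.3093  0.3302  1.332   0.0001  1.4753  1.4386] 0.042565027855890315
[([308.3, 223.3], 0.94)] [[308.97   222.7682]]
[array([293.1782, 228.6001]), array([300.5396, 228.593 ]), array([307.9006, 228.5859])]
[(array([355, 215,   7,   8,  30], dtype=int32), array([358.3   , 218.3333]))]
[-2.2, 0.1, -0.3, 0.0, -0.1, 0.0, -0.2], [-2.2, 0.1, -0.3, 0.0, 0.0, 0.0, -0.2], [-2.2, 0.1, -0.2, 0.0, -0.1, 0.0, -0.2], [-2.2, 0.1, -0.3, 0.0, 0.0, 0.0, -0.2], [-2.1, 0.2, -0.3, 0.0, -0.1, 0.0, -0.2], 
[-2.2, 0.1, -0.3, 0.0, 0.0, 0.0, -0.2], [-2.2, 0.1, -0.2, 0.0, -0.1, 0.0, -0.2], [-2.2, 0.1, -0.3, 0.0, 0.0, -0.1, -0.2], [-0.2, -1.4, 0.6, 0.0, 1.5, 0.0, -0.2], [-0.3, -1.4, 0.6, 0.0, 1.5, 0.0, -0.2], 
[-0.2, -1.5, 0.5, 0.0, 1.5, 0.0, -0.2], [-0.3, -1.4, 0.6, 0.0, 1.5, 0.0, -0.2], [-0.3, -1.4, 0.5, 0.0, 1.5, 0.0, -0.2], [-0.3, -1.4, 0.6, 0.0, 1.5, 0.0, -0.2], [-0.3, -1.4, 0.5, 0.0, 1.5, 0.0, -0.2], 
[-0.3, -1.4, 0.5, 0.0, 1.5, 0.0, -0.2], [-0.3, -1.5, 0.6, 0.0, 1.5, 0.0, -0.2], [-0.4, -1.4, 0.5, 0.0, 1.5, 0.0, -0.2], [-0.3, -1.4, 0.5, 0.0, 1.5, 0.0, -0.2], [-0.4, -1.4, 0.5, 0.0, 1.5, 0.1, -0.2], 
[0.5, 0.0, 1.0, 0.0, 0.4, 0.0, -0.2], [0.5, 0.0, 1.1, 0.0, 0.4, 0.0, -0.2], [0.5, 0.0, 1.0, 0.0, 0.4, 0.0, -0.2], [0.4, 0.0, 1.1, 0.0, 0.4, 0.0, -0.2], [0.5, 0.0, 1.0, 0.0, 0.4, 0.0, -0.2], 
[0.5, 0.0, 1.1, 0.0, 0.4, 0.0, -0.2], [0.4, 0.0, 1.0, 0.0, 0.4, 0.0, -0.2], [0.5, 0.0, 1.1, 0.0, 0.4, 0.0, -0.2], [0.4, 0.0, 1.0, 0.0, 0.4, 0.0, -0.2], [0.4, 0.0, 1.1, 0.0, 0.4, 0.0, -0.2], 
end [0.5193 0.0575 0.146 ] [ 0.369  -0.0661 -0.9271]
```

View pics/s5.png

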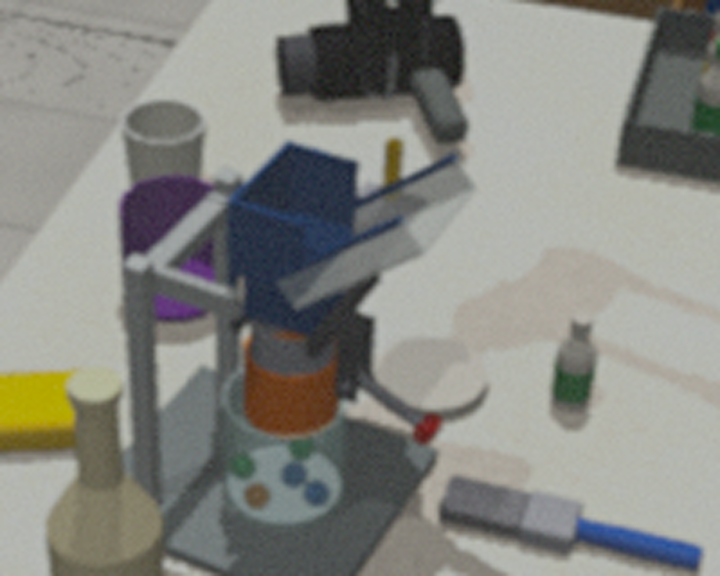

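The picture shows all five marbles in the jar (green at 242,464 and 300,447; blue at 293,474 and 317,492; orange at 257,494), and the gate post matches its drawn position. Back to the lever.

>>> {"op": "servo_tool", "data": {
  "increments": [
    [-2.2,0.1,-0.3,0,-0.1,0,-0.2],
    [-2.2,0.1,-0.3,0,0,0,-0.2],
    [-2.2,0.1,-0.2,0,-0.1,0,-0.2],
    [-2.2,0.1,-0.3,0,0,0,-0.2],
    [-2.1,0.2,-0.3,0,-0.1,0,-0.2]
  ]
}}

```text
clock: 19.15
position: [0.501, -0.1083, 0.2884]
ee_rot: [-0.0, 0.996, -0.088, -0.002]
contact_force: [-0.7, 0.5, 0.3]
width: 0.0509
gripper_force: 0.0
```

>>> {"op": "servo_tool", "data": {
  "increments": [
    [-2.2,0.1,-0.3,0,0,0,-0.2],
    [-2.2,0.1,-0.2,0,-0.1,0,-0.2],
    [-2.2,0.1,-0.3,0,0,-0.1,-0.2],
    [-0.2,-1.4,0.6,0,1.5,0,-0.2],
    [-0.3,-1.4,0.6,0,1.5,0,-0.2]
  ]
}}

```text
clock: 19.65
position: [0.4365, -0.0714, 0.2848]
ee_rot: [0.002, 0.996, -0.088, 0.024]
contact_force: [-0.3, -0.2, 0.2]
width: 0.0515
gripper_force: 0.0
```

>>> {"op": "servo_tool", "data": {
  "increments": [
    [-0.2,-1.5,0.5,0,1.5,0,-0.2],
    [-0.3,-1.4,0.6,0,1.5,0,-0.2],
    [-0.3,-1.4,0.5,0,1.5,0,-0.2],
    [-0.3,-1.4,0.6,0,1.5,0,-0.2],
    [-0.3,-1.4,0.5,0,1.5,0,-0.2]
  ]
}}

```text
clock: 20.15
position: [0.4377, 0.0008, 0.256]
ee_rot: [0.008, 0.992, -0.087, 0.089]
contact_force: [0.4, -0.2, 0.4]
width: 0.0513
gripper_force: 0.0
```

>>> {"op": "servo_tool", "data": {
  "increments": [
    [-0.3,-1.4,0.5,0,1.5,0,-0.2],
    [-0.3,-1.5,0.6,0,1.5,0,-0.2],
    [-0.4,-1.4,0.5,0,1.5,0,-0.2],
    [-0.3,-1.4,0.5,0,1.5,0,-0.2],
    [-0.4,-1.4,0.5,0,1.5,0.1,-0.2]
  ]
}}

```text
clock: 20.65
position: [0.4397, 0.0725, 0.2269]
ee_rot: [0.013, 0.984, -0.087, 0.154]
contact_force: [1.3, 0.4, -0.3]
width: 0.0515
gripper_force: 0.0
```

```bash
python3 - <<'E'
from h import *
s,p,M=state(); print(p,s["contact_force"],s["qpos"],s["width"])
# grasp point where it was gripped when down: (.5335,.0554,.1135)
off=np.array([.0012,0,-.001])
G,TG=pose(Q,KN(.84),22,.045); H,_=pose(Q,KN(.84),22,0)
plan([(G+off,TG,10,-.2),(H+off,TG,10,-.2)])
E
```

```text
[0.4397 0.0725 0.2269] [ 1.2986  0.4209 -0.2941] [ 0.0657 -0.0603  1.9751 -0.0912  0.9277  1.857 ] 0.051474773587123414
[0.5, 0.0, 1.0, 0.0, 0.4, 0.0, -0.2], [0.6, 0.0, 1.1, 0.0, 0.5, 0.0, -0.2], [0.5, 0.0, 1.0, 0.0, 0.4, 0.0, -0.2], [0.5, 0.0, 1.0, 0.0, 0.4, 0.0, -0.2], [0.5, 0.0, 1.1, 0.0, 0.4, 0.0, -0.2], 
[0.5, 0.0, 1.0, 0.0, 0.5, 0.0, -0.2], [0.5, 0.0, 1.1, 0.0, 0.4, 0.0, -0.2], [0.5, 0.0, 1.0, 0.0, 0.4, 0.0, -0.2], [0.4, 0.0, 1.1, 0.0, 0.4, 0.0, -0.2], [0.5, 0.0, 1.1, 0.0, 0.5, 0.0, -0.2], 
[0.0, 0.0, 0.4, 0.0, 0.0, 0.0, -0.2], [0.0, 0.0, 0.5, 0.0, 0.0, 0.0, -0.2], [0.0, 0.0, 0.4, 0.0, 0.0, 0.0, -0.2], [0.0, 0.0, 0.5, 0.0, 0.0, 0.0, -0.2], [0.0, 0.0, 0.4, 0.0, 0.0, 0.0, -0.2], 
[0.0, 0.0, 0.5, 0.0, 0.0, 0.0, -0.2], [0.0, 0.0, 0.4, 0.0, 0.0, 0.0, -0.2], [0.0, 0.0, 0.5, 0.0, 0.0, 0.0, -0.2], [0.0, 0.0, 0.4, 0.0, 0.0, 0.0, -0.2], [0.0, 0.0, 0.5, 0.0, 0.0, 0.0, -0.2], 
end [0.5375 0.055  0.1031] [ 0.3694 -0.0657 -0.9269]
```

>>> {"op": "servo_tool", "data": {
  "increments": [
    [0.5,0,1.0,0,0.4,0,-0.2],
    [0.6,0,1.1,0,0.5,0,-0.2],
    [0.5,0,1.0,0,0.4,0,-0.2],
    [0.5,0,1.0,0,0.4,0,-0.2],
    [0.5,0,1.1,0,0.4,0,-0.2]
  ]
}}

```text
clock: 21.15
position: [0.4806, 0.0647, 0.1859]
ee_rot: [0.015, 0.981, -0.087, 0.171]
contact_force: [0.7, -0.5, -0.2]
width: 0.0512
gripper_force: 0.0
```

>>> {"op": "servo_tool", "data": {
  "increments": [
    [0.5,0,1.0,0,0.5,0,-0.2],
    [0.5,0,1.1,0,0.4,0,-0.2],
    [0.5,0,1.0,0,0.4,0,-0.2],
    [0.4,0,1.1,0,0.4,0,-0.2],
    [0.5,0,1.1,0,0.5,0,-0.2]
  ]
}}

```text
clock: 21.65
position: [0.5216, 0.0575, 0.145]
ee_rot: [0.017, 0.978, -0.087, 0.19]
contact_force: [-0.3, 0.1, -0.6]
width: 0.0511
gripper_force: 0.0
```

>>> {"op": "servo_tool", "data": {
  "increments": [
    [0,0,0.9,0,0,0,-0.2],
    [0,0,0.9,0,0,0,-0.2],
    [0,0,0.9,0,0,0,-0.2],
    [0,0,0.9,0,0,0,-0.2],
    [0,0,0.9,0,0,0,-0.2]
  ]
}}

```text
clock: 22.15
position: [0.5386, 0.0548, 0.1038]
ee_rot: [0.016, 0.978, -0.087, 0.191]
contact_force: [0.3, 0.2, -0.8]
width: 0.0512
gripper_force: 0.0
```

>>> {"op": "servo_tool", "data": {
  "increments": [
    [0,0,0,0,0,0,0.2],
    [0,0,0,0,0,0,0.5],
    [0,0,0,0,0,0,0.8],
    [0,0,0,0,0,0,1],
    [0,0,0,0,0,0,1]
  ]
}}

```text
clock: 22.65
position: [0.5383, 0.0546, 0.1046]
ee_rot: [0.017, 0.978, -0.087, 0.191]
contact_force: [0.4, -1.5, -2.3]
width: 0.0191
gripper_force: 30.8
```

```bash
python3 - <<'E'
from h import *
s,p,M=state(); print(p,s["contact_force"],s["qpos"],s["width"],s["gripper_force"])
P0,_=pose(Q,KN(.84),22,0); off=p-P0; print(off); t=[]
for i in range(1,6):
    P,T=pose(Q,KN(.84-.90*i/5),22+2*i,0); t.append((P+off*(1-i/5),T,4,1))
plan(t)
E
```

```text
[0.5383 0.0546 0.1046] [ 0.4393 -1.4696 -2.3036] [ 0.0211  0.2018  2.0735 -0.1556  0.4928  1.8918] 0.019148020146157983 30.801155269145966
[ 0.0022 -0.0002  0.0001]
[0.0, 0.0, -0.3, 0.0, 0.5, 0.0, 1], [0.0, 0.0, -0.3, 0.0, 0.5, 0.0, 1], [0.1, 0.0, -0.2, 0.0, 0.4, 0.0, 1], [0.0, 0.0, -0.3, 0.0, 0.5, 0.0, 1], [0.1, 0.0, -0.3, 0.0, 0.5, 0.0, 1], 
[0.0, 0.0, -0.3, 0.0, 0.5, 0.0, 1], [0.1, 0.0, -0.2, 0.0, 0.5, 0.0, 1], [0.1, 0.0, -0.3, 0.0, 0.5, 0.0, 1], [0.1, 0.0, -0.3, 0.0, 0.5, 0.0, 1], [0.1, 0.0, -0.2, 0.0, 0.5, 0.0, 1], 
[0.2, 0.0, -0.3, 0.0, 0.5, 0.0, 1], [0.1, 0.0, -0.2, 0.0, 0.5, 0.0, 1], [0.2, 0.0, -0.2, 0.0, 0.5, 0.0, 1], [0.2, 0.0, -0.2, 0.0, 0.5, 0.0, 1], [0.1, 0.0, -0.3, 0.0, 0.5, 0.0, 1], 
[0.2, 0.0, -0.2, 0.0, 0.5, 0.0, 1], [0.2, 0.0, -0.2, 0.0, 0.5, 0.0, 1], [0.3, 0.0, -0.1, 0.0, 0.5, 0.0, 1], [0.2, 0.0, -0.2, 0.0, 0.5, 0.0, 1], [0.2, 0.0, -0.2, 0.0, 0.5, 0.0, 1], 
end [0.539  0.0545 0.1594] [ 0.5214 -0.0926 -0.8483]
```

Gripped (19.1 mm). Lifting along the arc.

>>> {"op": "servo_tool", "data": {
  "increments": [
    [0,0,-0.3,0,0.5,0,1],
    [0,0,-0.3,0,0.5,0,1],
    [0.1,0,-0.2,0,0.4,0,1],
    [0,0,-0.3,0,0.5,0,1],
    [0.1,0,-0.3,0,0.5,0,1]
  ]
}}

```text
clock: 23.15
position: [0.5346, 0.0553, 0.1182]
ee_rot: [0.018, 0.973, -0.086, 0.211]
contact_force: [3.8, -3.8, -5.9]
width: 0.0196
gripper_force: 29.5
```

>>> {"op": "servo_tool", "data": {
  "increments": [
    [0,0,-0.3,0,0.5,0,1],
    [0.1,0,-0.2,0,0.5,0,1],
    [0.1,0,-0.3,0,0.5,0,1],
    [0.1,0,-0.3,0,0.5,0,1],
    [0.1,0,-0.2,0,0.5,0,1]
  ]
}}

```text
clock: 23.65
position: [0.5333, 0.0556, 0.1322]
ee_rot: [0.02, 0.968, -0.086, 0.233]
contact_force: [4.3, -3.3, -6.9]
width: 0.0192
gripper_force: 29.5
```

>>> {"op": "servo_tool", "data": {
  "increments": [
    [0.2,0,-0.3,0,0.5,0,1],
    [0.1,0,-0.2,0,0.5,0,1],
    [0.2,0,-0.2,0,0.5,0,1],
    [0.2,0,-0.2,0,0.5,0,1],
    [0.1,0,-0.3,0,0.5,0,1]
  ]
}}

```text
clock: 24.15
position: [0.5345, 0.0554, 0.1461]
ee_rot: [0.022, 0.963, -0.085, 0.254]
contact_force: [7.1, -4.8, -7.6]
width: 0.0194
gripper_force: 29.6
```

>>> {"op": "servo_tool", "data": {
  "increments": [
    [0.2,0,-0.2,0,0.5,0,1],
    [0.2,0,-0.2,0,0.5,0,1],
    [0.3,0,-0.1,0,0.5,0,1],
    [0.2,0,-0.2,0,0.5,0,1],
    [0.2,0,-0.2,0,0.5,0,1]
  ]
}}

```text
clock: 24.65
position: [0.5384, 0.0546, 0.1588]
ee_rot: [0.024, 0.958, -0.085, 0.274]
contact_force: [2.3, -2.2, -7.8]
width: 0.0191
gripper_force: 29.5
```

>>> {"op": "servo_tool", "data": {
  "increments": [
    [0.2,0,-0.1,0,0,0,1],
    [0.2,0,-0.1,0,0,0,1],
    [0.1,0,-0.1,0,0,0,1],
    [0,0,0,0,0,0,1],
    [0,0,0,0,0,0,1]
  ]
}}

```text
clock: 25.15
position: [0.5395, 0.0542, 0.1616]
ee_rot: [0.024, 0.958, -0.085, 0.271]
contact_force: [3.9, 2.4, -21.8]
width: 0.0191
gripper_force: 30.8
```

```bash
python3 - <<'E'
from h import *
s,p,M=state(); print(p,s["contact_force"],s["qpos"],s["width"],s["gripper_force"])
g=p-.011*M[:,2]; print(g,s2w(Q,KN(0)))
E
```

```text
[0.5395 0.0542 0.1616] [  3.928    2.4374 -21.7979] [ 0.0497  0.0901  2.1165 -0.2994  0.4115  2.0404] 0.019093942066638933 30.779619812965393
[0.5339 0.0552 0.171 ] [[0.532  0.0555 0.1653]]
```

>>> {"op": "servo_tool", "data": {
  "increments": [
    [0,0,0.1,0,0,0,1],
    [0,0,0,0,0,0,0.7],
    [0,0,0,0,0,0,0.3],
    [0,0,0,0,0,0,-0.2],
    [0,0,0,0,0,0,-0.2]
  ]
}}

```text
clock: 25.65
position: [0.5458, 0.0542, 0.1676]
ee_rot: [0.023, 0.956, -0.085, 0.279]
contact_force: [0.1, 0.8, -0.7]
width: 0.051
gripper_force: 0.0
```

>>> {"op": "servo_tool", "data": {
  "increments": [
    [0,0,-0.5,0,0,0,-0.2],
    [0,0,-1.0,0,0,0,-0.2],
    [0,0,-1.5,0,0,0,-0.2],
    [0,0,-1.5,0,0,0,-0.2],
    [0,0,-1.5,0,0,0,-0.2]
  ]
}}

```text
clock: 26.15
position: [0.5108, 0.0597, 0.2162]
ee_rot: [0.024, 0.957, -0.085, 0.275]
contact_force: [0.0, 0.5, -0.2]
width: 0.0516
gripper_force: 0.0
```

```bash
python3 - <<'E'
from h import *
s,p,M=state(); print(p,s["contact_force"])
a=optics.get_image("side")
hs=cv2.cvtColor(a,cv2.COLOR_RGB2HSV); m=cv2.inRange(hs,(0,120,50),(8,255,255))|cv2.inRange(hs,(172,120,50),(180,255,255)); m[:,:345]=0;m[:,380:]=0
n,l,st,ce=cv2.connectedComponentsWithStats(m); print([(st[i],ce[i]) for i in range(1,n) if st[i,4]>8])
for j in [0,.05,.1,.2]: print(j,proj("side",s2w(Q,KN(j))))
o=cv2.cvtColor(cv2.imread("pics/side0.png"),cv2.COLOR_BGR2HSV); m=cv2.inRange(o,(0,120,50),(8,255,255))|cv2.inRange(o,(172,120,50),(180,255,255)); m[:,:345]=0;m[:,380:]=0
n,l,st,ce=cv2.connectedComponentsWithStats(m); print("initial",[(st[i],ce[i]) for i in range(1,n) if st[i,4]>8])
cv2.imwrite("pics/s6.png",cv2.resize(a[100:260,240:440,::-1],None,fx=3.6,fy=3.6,interpolation=2))
A,T=pose(Q,[-.24,0,.25],25,0); plan([(A,T,10,-.2)])
E
```

```text
[0.5108 0.0597 0.2162] [ 0.0339  0.5248 -0.2087]
[(array([356, 200,   7,   7,  30], dtype=int32), array([359.4667, 202.9333]))]
0 [[360.1873 202.7447]]
0.05 [[360.5586 203.8185]]
0.1 [[360.8722 204.8891]]
0.2 [[361.3237 207.009 ]]
initial [(array([357, 201,   6,   7,  28], dtype=int32), array([359.6786, 203.8214]))]
[-0.8, 0.0, -0.8, 0.0, -0.7, 0.0, -0.2], [-0.8, 0.0, -0.7, 0.0, -0.8, 0.0, -0.2], [-0.9, 0.0, -0.8, 0.0, -0.7, 0.0, -0.2], [-0.8, 0.0, -0.7, 0.0, -0.7, 0.0, -0.2], [-0.8, 0.0, -0.7, -0.1, -0.7, 0.0, -0.2], 
[-0.9, 0.0, -0.7, 0.0, -0.8, 0.0, -0.2], [-0.9, 0.0, -0.7, 0.0, -0.7, 0.0, -0.2], [-0.8, 0.1, -0.7, 0.0, -0.7, 0.0, -0.2], [-0.9, 0.0, -0.7, 0.0, -0.8, 0.0, -0.2], [-0.9, 0.0, -0.7, 0.0, -0.7, -0.1, -0.2], 
end [0.4032 0.0781 0.2403] [ 0.4159 -0.0737 -0.9064]
```

The knob is at side (359.5,203), at or above its initial fully-up position. I clear the arm and check everything once more.

>>> {"op": "servo_tool", "data": {
  "increments": [
    [-0.8,0,-0.8,0,-0.7,0,-0.2],
    [-0.8,0,-0.7,0,-0.8,0,-0.2],
    [-0.9,0,-0.8,0,-0.7,0,-0.2],
    [-0.8,0,-0.7,0,-0.7,0,-0.2],
    [-0.8,0,-0.7,0,-0.7,0,-0.2]
  ]
}}

```text
clock: 26.7
position: [0.4566, 0.0692, 0.2254]
ee_rot: [0.021, 0.966, -0.086, 0.243]
contact_force: [0.3, -0.3, -0.3]
width: 0.0515
gripper_force: 0.0
```

>>> {"op": "servo_tool", "data": {
  "increments": [
    [-0.9,0,-0.7,0,-0.8,0,-0.2],
    [-0.9,0,-0.7,0,-0.7,0,-0.2],
    [-0.8,0,-0.7,0,-0.7,0,-0.2],
    [-0.9,0,-0.7,0,-0.8,0,-0.2],
    [0,0,0,0,0,0,-0.2]
  ]
}}

```text
clock: 27.2
position: [0.4137, 0.077, 0.2349]
ee_rot: [0.019, 0.972, -0.086, 0.219]
contact_force: [0.4, 0.3, -0.4]
width: 0.0514
gripper_force: 0.0
```

```bash
python3 - <<'E'
from h import *
a=optics.get_image("scene")[:,:,::-1]; b=optics.get_image("side")[:,:,::-1]
x=cv2.resize(a[160:320,215:375],None,fx=2.5,fy=2.5,interpolation=2); y=cv2.resize(b[100:260,240:400],None,fx=2.5,fy=2.5,interpolation=2)
cv2.imwrite("pics/c7.png",np.hstack([x,y])); print(state()[0]["contact_force"],state()[1])
E
```

```text
[-0.3191 -0.1139  0.7978] [0.4146 0.0769 0.2348]
```

View pics/c7.png

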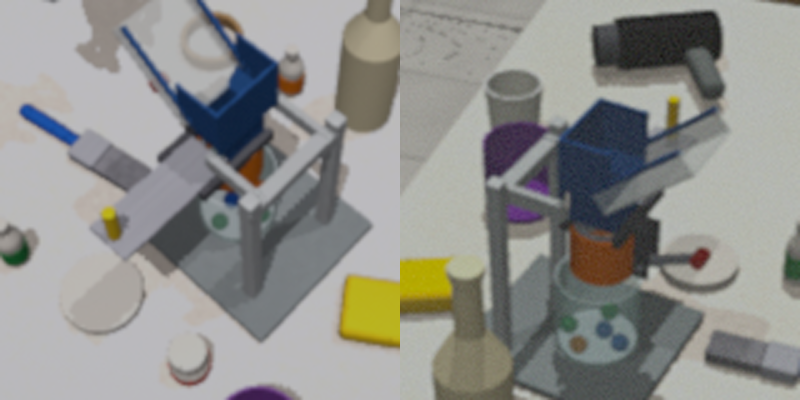

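The picture shows the gate drawn out (post at 110,222 in the left panel), the spout raised clear of the jar, and the red knob up (right panel 702,258). The five marbles are in the jar and the bystanders are in place.

```bash
python3 -c "
from rig import manip
print(manip.sign_off())"
```

```text
the job is handed in; nothing more can be done
None
```

The job is done and handed in at about 27 s of the 67 s: all five marbles are in the jar, the gate is drawn out to its end stop, and the lever is fully up again. The only unplanned contact was a brief one of about 13 N as the open gripper came down on the gate post; the last pictures show the jar and the bystanders in place.

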